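Seat the temperature logger and latch the gasketed calibration chamber

TASK

Stand the slim-necked steel temperature logger all the way down in the round well of the calibration chamber, then swing the chamber's hood shut and press it down against its gasket until the spring catch holds it by itself. Press with care: a firm push is enough, and pushing on the lowered hood with more than 25 N would damage it. Leave the other things on the bench where they are.

Things in the scene. Friction and masses are not known exactly. Their poses are not given: they have to be found in the camera images.
- chamber: White box-shaped bench chamber, fixed, 200 (x) by 175 (y) by 100 mm high; its flat deck is at z = 100 mm. Origin at the centre of its underside, z up. The round well opens in the centre of the deck (x = y = 0), the hood's hinge runs along x at y = +85 mm, the latch is on the -y face.
- well (a point): Centre of the floor of the well, at chamber (0, 0, 70 mm). The well is a round blind hole of 37 mm diameter, 30 mm deep, its mouth in the deck at z = 100 mm.
- hinge (a point): Middle of the hood's hinge axis, at chamber (0, 85, 108) mm, axis along the chamber's x. The hood on it is a grey box open below, 180 mm (x) by 167 mm by 55 mm high, 50 mm inside. Closed it reaches from y = +80 to -87 mm, its top at z = 163 mm in the chamber frame; the logger fits under it only when fully down.
- hood (a joint): Angle of the hood, rad: within 0.06 of 0 when closed, growing as it swings up and over towards the chamber's +y; 1.57 has its top plate upright; limit 1.95. Hinge friction (0.25 N m) nearly balances its weight (0.20 to 0.30 kg): it stays put when steep and may sink slowly when low. Let go before it has caught, it is pushed back up by 3 mm or more at its free edge.
- press_pad (a point): Centre of the black rubber pad, 70 by 30 mm, on top of the hood near its free edge: the place to press. 150 mm from the hinge axis along the hood, 56.5 mm above its underside (which lies in the hinge axis's plane); moves with the hood. Pressed down, 9 to 13 N here brings the hood to the catch, about 14 N squeezes the gasket solid; then the force climbs steeply.
- tongue (a point): Lower end of the steel tongue, 22 mm wide, that hangs outside the middle of the hood's free edge: 184 mm from the hinge axis, 35 mm below the hood's underside. The gasket begins to push (1.5 N, then 1 N/mm) at a hood angle of 0.054 rad, the catch snaps at 0.012, all is solid at 0; all three shift together by up to 0.048 rad either way from unit to unit.
- hood_edge (a point): Middle of the outer (top) corner line of the hood's free edge: 172 mm from the hinge axis along the hood, 55 mm above the hood's underside. Its z axis is square to the hood's top plate, pointing outwards; its y axis points from the free edge to the hinge. Moves with the hood.
- pawl (a joint): Travel in m of the dark steel spring pawl in the latch at the middle of the chamber's -y face: 0 sprung home (free, or caught over the tongue), 0.004 to 0.007 while the tongue is passing and has not caught. The latch housing reaches 39 mm beyond the chamber's -y face, 48 mm wide, up to about z = 108 mm; latch and gasket are fitted up to 8 mm higher or lower from unit to unit.
- gasket (a joint): How far, in m, the black rubber gasket strip under the hood's free edge is squeezed: 0 free, 0.009 solid. The strip is 164 mm long and 8 mm wide, along the deck's -y edge. It is 0.006 to 0.008 when the catch holds the hood, under 0.0045 when the hood lies on it uncaught.
- logger: The logger: a plain steel round body standing upright, 75 mm tall, 0.11 to 0.23 kg; foot 32 mm in diameter up to 36 mm height (the lowest 4 mm tapered to 26 mm), then a cone to a neck of 24 mm diameter from 44 mm to the top, the place to grip. Origin at the centre of its underside, z up. Seated, its underside rests on the well's floor and 45 mm of it stand above the deck.
- insert: Bystander: plain aluminium cylinder 46 mm in diameter, 55 mm tall, with five dark holes in its top. Origin at the centre of its underside.
- plug: Bystander: squat steel plug, 38 mm in diameter, with a thin stem and a 26 mm button on top, 56 mm tall in all. Origin at the centre of its underside.
- meter: Bystander: grey handheld meter lying flat, 150 by 75 by 28 mm.
- screwdriver: Bystander: screwdriver lying at the back of the bench.
- bottle: Bystander: white bottle, 56 mm in diameter, 130 mm tall.
- collar: Bystander: brass collar lying flat, 60 mm outside and 36 mm inside diameter, 16 mm high.
Not all that is in view belongs to the job. Leave any blue look-alike of the logger alone.

How it is judged:
By the outcome, as a careful person would: the job done as asked, in the order asked, and still so for the second after the job is handed in, with the robot touching nothing.
It also fails if it takes over 72 s, if anything falls off the work surface, if the arm or the gripper's body presses on something with over 40 N, if the wrist force passes 120 N, or if a joint passes its speed limit or range.

ROBOT

A 6-joint arm with a two-finger parallel gripper is mounted at the origin on the work surface. World frame = base frame: x ahead of the robot, y to its left, z up, the work surface at z = 0. Lengths are in m, angles in rad, forces in N, time in s.
With the tool pointing down it reaches from about 0.3 to 0.775 m from the base axis. Payload 14.6 kg.
Tool frame: the origin (TCP) lies at the very end of the fingers, on their centre line; the grasp point (between the pads) lies 19 mm behind it (ctrl.hold_point_z is the z of the grasp point in the tool frame, in m); z points along the fingers, y is the direction in which the jaws open and shut (so a half turn about z gives the same grasp; the last joint's range is limited). The gripper opens to 94 mm and grips with 3 to 60 N. Pads are 16 mm wide; open, the fingers measure 119 mm over their backs; the gripper's body (75 mm by 177 mm) begins 78 mm behind the grasp point.
Start: joints at [1.036, 0.3, 1.521, -0, 1.321, -0.067], TCP at [0.248, 0.491, 0.177] pointing down, gripper open.
Joint ranges: [-3.03, 3.03], [-0.79, 2.21], [0.23, 2.52], [-1.04, 4.18], [0, 3.07], [-2.55, 2.55]. Speed limits (rad/s): [2.22, 2.22, 2.57, 3.14, 3.14, 3.14].

INTERFACE

Orientations are given as [roll, pitch, yaw] about the fixed x, y, z axes, in that order (R = Rz(yaw) Ry(pitch) Rx(roll)).
In Python, from station import ctrl, cams, hand_in gives the robot as it stands.
- The arm moves only by the tool servo_tool, never from a script. Its argument "rows" is a list of rows, each a list of 7 numbers: the shift along the world's x, y, z in m, then the turn, a rotation vector about the world's x, y, z in rad, then the gripper command: -1 is shut, 1 is fully open, values between are in proportion. A call has exactly 8 rows; each row is the pose to reach, as a shift and turn from the pose measured when the call began; what a row does not reach only later rows make up. A row lasts 1/12 s, in which the tool goes at most 41.7 mm and 7.16 degrees, less where a joint would pass 70% of its speed; a pose out of reach is approached as far as the arm can. A call with a gripper value outside its range is refused whole. The fingers move at their own pace and stop on an object; "newtons" is the grip in N (left out, the last holds). Time passes only in rows, so rows that repeat a pose let the fingers close, or fill a call up. It gives the time, the measured TCP pose, the force and the opening at its end, in the units of the state.
- ctrl.get_obs(): the state, without advancing time (a new reading comes with each control period).
- cams.camera(name): name is "scene" or "top" or "wrist"; returns a dict with "image" (420x560x3 uint8, red, green, blue), "depth" (420x560 float32, m along the optical axis (not along the pixel's ray), 0 where there is no reading), "fx", "fy", "cx", "cy" (pixels), "rvec" (rotation vector, rad) and "tvec" (3), from world to camera coordinates, as OpenCV has them; the wrist camera has in their place "hand_eye" (4x4, takes a point from camera to tool coordinates, whose origin is the TCP and whose axes are the flange's). Camera axes: x right, y down, z forward; pixel columns grow to the right and rows downward; lengths in m; the calibration is good to about 2 mm. A picture is of the moment at which its call begins: read the wrist's pose just before it.
- hand_in(): hands the job in, once; it reports no verdict.
Trained networks look in a picture, given as the dict that the camera call returned (one of the last four; its "shot" number tells which), for a name from the list of things; names that differ only in an ending like _2 or _b are one class to them, and where a whole thing is asked for, a point or a joint stands for the part that bears it (a point fixed in the world has none). Each returns a list of dicts, best first, with "p" (0 to 1); they miss things now and then, are a little off and sometimes report something else, mostly with a low value. They report only what shows in the picture. A call takes as long as a camera call. They do not tell look-alikes from the thing itself.
- cams.spot_in(picture, name): "box" ([left, top, right, bottom] as shares, 0 to 1, of the picture: columns of its width, rows of its height, round what is visible of it).
- cams.place_of(picture, name): "at" ([column, row] as shares, 0 to 1, of the picture: columns of its width, rows of its height: a listed point, or the origin of a listed thing).
The state is a dict: "time_s": time; "qpos": joint angles; "joint_vel": joint speeds; "tau": joint torques, N m; "ee_pos": TCP position; "eef_rot": TCP orientation; "force": force on the tool from outside, world axes, zero at the start; "moment": the same for the moment, N m; "grip_width": finger opening in m.
Only numpy, scipy, OpenCV 4.12 (cv2) and the standard library are available. Lean on these libraries where they do the work, as an engineer would, in place of code of your own. Each camera call takes 0.05 s, during which the arm holds its last target.

## Working session

There is one attempt and no reset: what is moved stays moved. The work goes in short steps, Python scripts to look and compute and a tool call to move; the robot and the scene stay as the last step left them, time stands still between calls to the robot, and variables do not carry over. Pictures are saved under pics/ and viewed, and the job is handed in when it is done.

Besides the shell and the picture viewer there is one more tool, called after "Call:" as name(argument=value, ...), one argument or row to a line, values as JSON. servo_tool: Moves the arm, as the interface text tells. Its arguments: {"type":"object","properties":{"rows":{"type":"array"},"newtons":{"type":"number"}},"required":["rows"]}

```bash
ls; mkdir -p pics
cat > h.py <<'E'
import numpy as np, cv2
from station import ctrl, cams, hand_in
from scipy.spatial.transform import Rotation as R
def T(pic,obs=None):
    """camera->world 4x4"""
    M=np.eye(4)
    if 'hand_eye' in pic:
        M[:3,:3]=R.from_euler('xyz',obs['eef_rot']).as_matrix(); M[:3,3]=obs['ee_pos']
        return M@np.array(pic['hand_eye'])
    r=cv2.Rodrigues(np.array(pic['rvec'],float))[0]
    M[:3,:3]=r.T; M[:3,3]=-r.T@np.array(pic['tvec'],float).ravel()
    return M
def cloud(pic,obs=None):
    d=pic['depth']; h,w=d.shape
    u,v=np.meshgrid(np.arange(w),np.arange(h))
    P=np.stack([(u-pic['cx'])/pic['fx']*d,(v-pic['cy'])/pic['fy']*d,d],-1)
    M=T(pic,obs); return P@M[:3,:3].T+M[:3,3]
def ray(pic,at,obs=None):
    u,v=at[0]*560,at[1]*420
    M=T(pic,obs); d=M[:3,:3]@np.array([(u-pic['cx'])/pic['fx'],(v-pic['cy'])/pic['fy'],1])
    return M[:3,3],d
def atz(pic,at,z,obs=None):
    o,d=ray(pic,at,obs); return o+d*(z-o[2])/d[2]
def save(pic,name): cv2.imwrite('pics/'+name+'.png',pic['image'][:,:,::-1])
def st():
    o=ctrl.get_obs(); print('t',round(o['time_s'],2),'pos',np.round(o['ee_pos'],4),'rot',np.round(o['eef_rot'],3),'F',np.round(o['force'],1),'g',round(float(o['grip_width']),4),'q',np.round(o['qpos'],2)); return o
E
python3 - <<'E'
from h import *
o=st(); print(ctrl.hold_point_z)
for n in ('scene','top'):
    p=cams.camera(n); save(p,n+'0'); np.savez('pics/%s0.npz'%n,**{k:v for k,v in p.items()})
    print(n,T(p)[:3,3],p['fx'])
    for k in ('logger','well','chamber','hinge','hood_edge','press_pad','tongue','insert','plug','bottle','collar','meter','screwdriver'):
        r=cams.place_of(p,k); b=cams.spot_in(p,k) if k in('logger','chamber') else None
        print(k,[(np.round(np.array(x['at'])*[560,420],1),round(x['p'],2)) for x in r[:3]], b and [(np.round(np.array(x['box'])*[560,420,560,420]),round(x['p'],2)) for x in b[:3]])
st()
E
```

```text
pics
t 0.0 pos [0.2479 0.4907 0.1761] rot [-3.14  -0.     2.674] F [ 0.   1.2 -0.1] g 0.0941 q [ 1.04  0.3   1.52  0.    1.32 -0.07]
-0.0188
scene [1.04924633 0.69867835 0.93608873] 453.47114484664775
logger [(array([210.7, 173.3]), 0.72), (array([184.3, 167.2]), 0.45)] [(array([179., 146., 190., 169.]), 0.5), (array([203., 153., 212., 175.]), 0.47), (array([264., 148., 273., 166.]), 0.25)]
well [] None
chamber [(array([313.8, 230.5]), 0.72), (array([379.6, 196.6]), 0.22)] [(array([267., 167., 406., 267.]), 0.76), (array([282., 184., 292., 197.]), 0.35)]
hinge [(array([341.4, 223.8]), 0.93)] None
hood_edge [(array([375.5, 199.9]), 0.82)] None
press_pad [(array([379.3, 201.7]), 0.76)] None
tongue [(array([352.7, 166.8]), 0.66), (array([448.7, 320.2]), 0.5)] None
insert [(array([237.3, 171. ]), 0.77)] None
plug [(array([267.6, 163. ]), 0.58)] None
bottle [(array([331.9, 370.5]), 0.62)] None
collar [(array([447.9, 319.6]), 0.93)] None
meter [(array([247.7, 132. ]), 0.81)] None
screwdriver [(array([184. , 220.7]), 0.62)] None
top [3.50359176e-01 1.40593780e-03 1.43017174e+00] 396.5184493
[... 317 characters left out ...]
04., 296., 271.]), 0.66), (array([205., 209., 245., 273.]), 0.56)]
hinge [(array([240.3, 241.3]), 0.64)] None
hood_edge [(array([356.2, 253.8]), 0.68), (array([204.6, 242.8]), 0.67)] None
press_pad [(array([209.2, 240.3]), 0.68), (array([332.5, 152.7]), 0.54)] None
tongue [(array([232.5, 232. ]), 0.96)] None
insert [(array([357.9, 223.6]), 0.72)] None
plug [(array([361.3, 254.5]), 0.39)] None
bottle [(array([171.9, 186.4]), 0.56)] None
collar [(array([154.7, 266.5]), 0.45)] None
meter [(array([409.4, 259.2]), 0.74)] None
screwdriver [(array([333.5, 157.1]), 0.72)] None
t 1.6 pos [0.248  0.4909 0.1766] rot [-3.142 -0.     2.674] F [0.2 0.6 0.2] g 0.0939 q [ 1.04  0.3   1.52  0.    1.32 -0.07]
```

View pics/scene0.png

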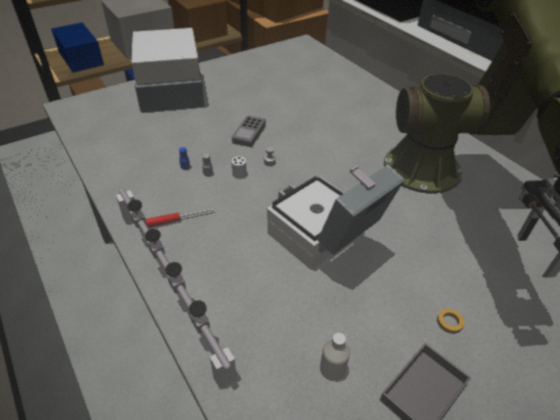

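View pics/top0.png

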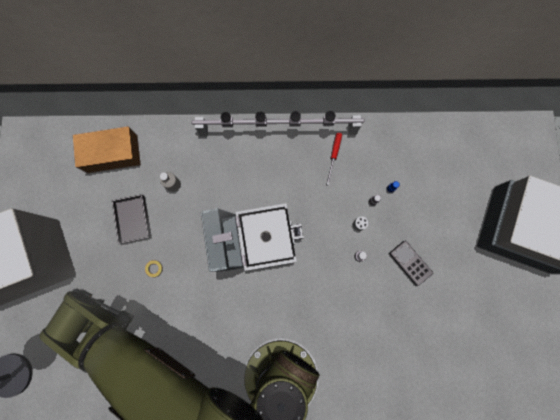

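```bash
python3 - <<'E'
from h import *
p=dict(np.load('pics/top0.npz'))
C=cloud(p); 
s=dict(np.load('pics/scene0.npz')); S=cloud(s)
for nm,pic,PC in(('top',p,C),('scene',s,S)):
    if nm=='top':
        for k,(u,v) in dict(deck=(250,250),well=(266,236),logger=(376,199),blue=(394,185),ins=(361,222),plug=(361,255),table=(320,300),pad=(223,238)).items(): print(nm,k,np.round(PC[v,u],4), pic['image'][v,u])
    else:
        for k,(u,v) in dict(well=(316,208),logger=(207,160),blue=(184,157),deck=(300,225),pad=(362,178)).items(): print(nm,k,np.round(PC[v,u],4), pic['image'][v,u])
# logger cloud
for nm,PC in(('top',C),('scene',S)):
    m=(PC[...,2]>0.065)&(PC[...,2]<0.09)&(PC[...,1]<-0.2)&(PC[...,1]>-0.6)&(PC[...,0]>0.3)&(PC[...,0]<0.8)
    n,l,stt,c=cv2.connectedComponentsWithStats(m.astype(np.uint8))
    for i in range(1,n):
        if stt[i,4]>5: q=PC[l==i]; print(nm,c[i],stt[i,4],np.round(q.mean(0),4),np.round(np.ptp(q,axis=0),3))
# deck: z in .095-.105 plane
for nm,PC in(('top',C),('scene',S)):
    m=(abs(PC[...,2]-0.1)<0.006)&(abs(PC[...,1]-0.03)<0.25)&(PC[...,0]>0.3)&(PC[...,0]<0.8)
    n,l,stt,c=cv2.connectedComponentsWithStats(m.astype(np.uint8)); i=1+stt[1:,4].argmax()
    q=PC[l==i]; print(nm,stt[i],np.round(q.mean(0),4))
    r=cv2.minAreaRect((q[:,:2]*1000).astype(np.float32)); print(r, cv2.boxPoints(r))
E
python3 - <<'E'
import cv2
for n,(a,b,c,d) in {'top0':(190,180,320,290),'scene0':(170,130,420,280)}.items():
    im=cv2.imread(f'pics/{n}.png')[b:d,a:c]; f=min(800//(c-a),600//(d-b)); f=max(f,1)
    cv2.imwrite(f'pics/{n}z.png',cv2.resize(im,None,fx=f,fy=f,interpolation=cv2.INTER_CUBIC)); print(f)
E
```

```text
top deck [0.4288 0.0987 0.0977] [195 195 198]
top well [0.4779 0.0459 0.0695] [58 56 57]
top logger [ 0.6025 -0.3368  0.0762] [182 180 185]
top blue [ 0.6519 -0.4025  0.0747] [ 46  91 180]
top ins [ 0.525  -0.2854  0.0569] [195 196 198]
top plug [ 0.4107 -0.2814  0.0526] [198 197 201]
top table [ 0.2567 -0.1412 -0.    ] [143 142 144]
top pad [0.4529 0.163  0.2867] [157 149 158]
scene well [0.4614 0.0267 0.0745] [84 82 80]
scene logger [ 0.6112 -0.332   0.0623] [68 68 68]
scene blue [ 0.6588 -0.3997  0.0487] [45 52 70]
scene deck [0.5538 0.0787 0.1055] [114 113 112]
scene pad [0.4607 0.1685 0.2847] [151 144 148]
top [395.46341463 184.24390244] 41 [ 0.6549 -0.4081  0.0735] [0.024 0.024 0.015]
top [376.87179487 197.87179487] 39 [ 0.6069 -0.3406  0.0739] [0.021 0.022 0.013]
scene [181.925 149.65 ] 40 [ 0.6584 -0.4093  0.0712] [0.022 0.021 0.012]
scene [205.4   155.725] 40 [ 0.6104 -0.3425  0.0716] [0.023 0.027 0.01 ]
top [ 236  204   61   67 2535] [0.4725 0.0478 0.0998]
((474.01409912109375, 46.85662078857422), (200.13507080078125, 176.52059936523438), 8.896061897277832) [[361.50153  118.5805  ]
 [388.79913  -55.816643]
 [586.5267   -24.867256]
 [559.22906  149.52988 ]]
scene [ 267  176   77   71 2331] [0.497  0.0314 0.0989]
((476.35943603515625, 45.19042205810547), (202.92884826660156, 176.32501220703125), 8.755171775817871) [[362.65787  116.88147 ]
 [389.49673  -57.388958]
 [590.06104  -26.500626]
 [563.22217  147.7698  ]]
5
3
```

View pics/top0z.png

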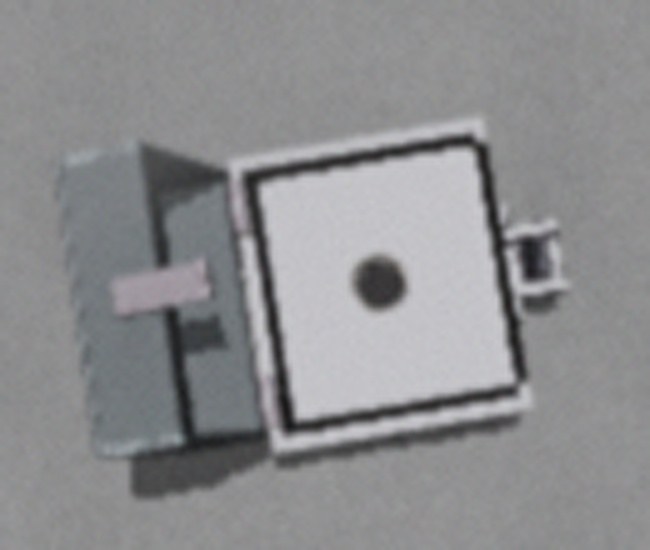

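View pics/scene0z.png

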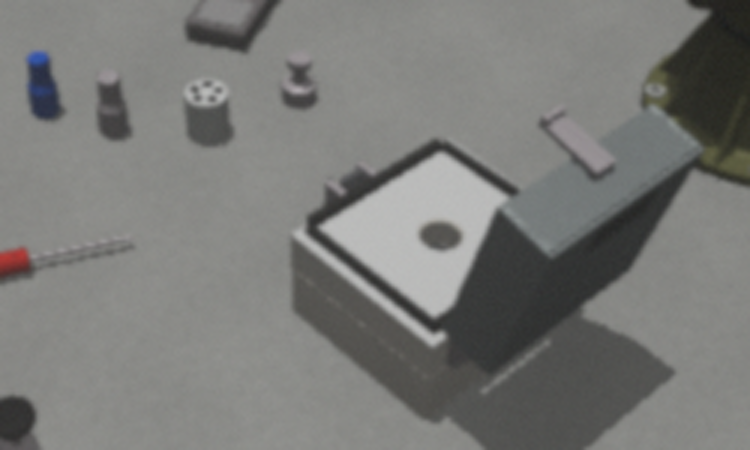

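Run:
```python
from h import *
c=np.array([0.4745,0.0465]); yaw=np.radians(8.85)
ax=np.array([np.cos(yaw),np.sin(yaw)]); ay=np.array([-np.sin(yaw),np.cos(yaw)])
for nm in('top','scene'):
    p=dict(np.load(f'pics/{nm}0.npz')); C=cloud(p)
    x=(C[...,:2]-c)@ax; y=(C[...,:2]-c)@ay; z=C[...,2]
    m=(abs(x)<0.1)&(y>0.03)&(y<0.25)&(z>0.11)
    print(nm,m.sum())
    # centre slice, in hinge coords
    for lo,hi in((-0.095,-0.05),(-0.035,0.035),(0.05,0.095)):
        q=m&(x>lo)&(x<hi); Y=y[q]-0.085; Z=z[q]-0.108
        idx=np.argsort(Z)[::max(1,len(Z)//18)]
        print(lo,hi,[(round(Y[i]*1000),round(Z[i]*1000)) for i in idx])
    q=(y<-0.08)&(y>-0.15)&(abs(x)<0.05)&(z>0.03); print('latch', np.round([y[q].min(),y[q].max(),z[q].max()],3))
```

```text
top 1912
-0.095 -0.05 [(44, 2), (28, 4), (7, 5), (34, 7), (15, 9), (16, 13), (21, 63), (29, 126), (91, 154), (87, 157), (86, 158), (71, 159), (82, 161), (67, 162), (53, 163), (58, 164), (57, 165), (45, 167), (47, 169)]
-0.035 0.035 [(28, 2), (16, 4), (19, 6), (22, 7), (56, 10), (88, 152), (84, 156), (82, 158), (77, 159), (54, 160), (66, 162), (72, 163), (60, 164), (46, 166), (38, 168), (53, 173), (59, 178), (25, 180), (9, 190)]
0.05 0.095 [(41, 2), (33, 4), (40, 5), (13, 6), (30, 8), (10, 11), (9, 28), (22, 60), (30, 97), (92, 152), (89, 156), (76, 158), (72, 159), (76, 161), (81, 162), (60, 163), (46, 164), (45, 166), (43, 170)]
latch [-0.125 -0.08   0.117]
scene 3670
-0.095 -0.05 [(54, 4), (60, 27), (65, 49), (70, 72), (75, 90), (79, 110), (83, 127), (87, 144), (73, 153), (82, 155), (77, 156), (73, 157), (65, 158), (54, 160), (59, 161), (51, 162), (38, 163), (43, 164), (40, 166)]
-0.035 0.035 [(55, 2), (60, 29), (66, 54), (72, 78), (78, 102), (85, 127), (90, 145), (79, 154), (85, 155), (73, 157), (75, 158), (62, 160), (55, 161), (53, 164), (62, 166), (50, 171), (54, 175), (29, 179), (11, 187)]
0.05 0.095 [(55, 2), (48, 16), (13, 29), (17, 41), (67, 53), (30, 65), (29, 76), (66, 87), (27, 98), (79, 108), (27, 119), (85, 129), (87, 140), (79, 148), (82, 154), (52, 157), (51, 160), (53, 163), (38, 166)]
latch [-0.13  -0.08   0.113]
```

Call:
servo_tool(
  rows=[
    [0,0,0.04,0,0,0,0.3],
    [0,0,0.08,0,0,0,0.3],
    [0,0,0.12,0,0,0,0.3],
    [0.01,-0.02,0.155,0,0,0,0.3],
    [0.02,-0.05,0.18,0,0,0,0.3],
    [0.035,-0.08,0.2,0,0,0,0.3],
    [0.05,-0.115,0.2,0,0,0,0.3],
    [0.065,-0.15,0.2,0,0,0,0.3],
  ],
)

```text
time_s: 2.27
ee_pos: [0.3134, 0.3396, 0.3777]
eef_rot: [3.14, 0.001, 2.675]
force: [1.0, -0.3, -0.3]
grip_width: 0.0609
```

Call:
servo_tool(
  rows=[
    [0.017,-0.036,0,0,0,-0.118,0.3],
    [0.034,-0.072,0,0,0,-0.236,0.3],
    [0.051,-0.108,0,0,0,-0.354,0.3],
    [0.068,-0.144,0,0,0,-0.472,0.3],
    [0.085,-0.18,0,0,0,-0.59,0.3],
    [0.102,-0.216,0,0,0,-0.708,0.3],
    [0.119,-0.252,0,0,0,-0.826,0.3],
    [0.136,-0.288,0,0,0,-0.948,0.3],
  ],
)

```text
time_s: 2.93
ee_pos: [0.4497, 0.0496, 0.3779]
eef_rot: [3.139, 0.001, 1.721]
force: [0.7, 0.4, 0.7]
grip_width: 0.0608
```

Run:
```python
from h import *
o=st(); p=cams.camera('wrist'); save(p,'w1'); np.savez('pics/w1.npz',ee=o['ee_pos'],rot=o['eef_rot'],**p)
r=cams.place_of(p,'well'); print(r, [np.round(atz(p,x['at'],0.07,o),4) for x in r])
r=cams.place_of(p,'hinge'); print(r, [np.round(atz(p,x['at'],0.108,o),4) for x in r])
C=cloud(p,o)
m=(abs(C[...,2]-0.1)<0.006)
q=C[m]; print(len(q),cv2.minAreaRect((q[:,:2]*1000).astype(np.float32)))
# well: pixels with z<0.09 within deck area
m=((C[...,2]<0.092)&(C[...,2]>0.06)&(np.hypot(C[...,0]-.4745,C[...,1]-.0465)<0.03))
print(C[m].mean(0),m.sum(),np.median(C[m][:,2]))
```

```text
t 2.93 pos [0.4497 0.0496 0.3779] rot [3.139e+00 1.000e-03 1.721e+00] F [0.7 0.4 0.7] g 0.0608 q [ 0.03  0.    1.4  -0.    1.73 -0.12]
[{'at': [0.5182, 0.4269], 'p': 0.65}] [array([0.4762, 0.0443, 0.07  ])]
[{'at': [0.5248, 0.3062], 'p': 0.68}] [array([0.4664, 0.1276, 0.108 ])]
13227 ((466.373779296875, -16.962753295898438), (877.8955688476562, 372.487548828125), 3.23227596282959)
[0.47817257 0.03964231 0.07376965] 381 0.07216152019486877
```

View pics/w1.png

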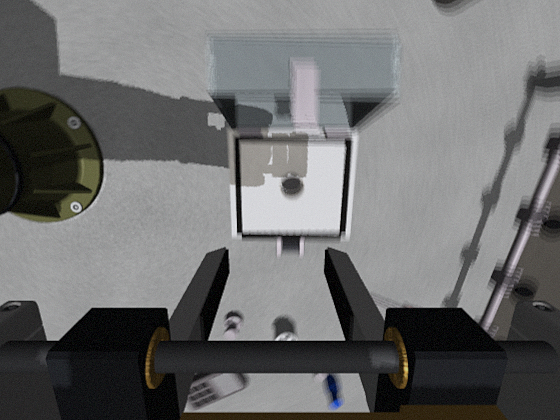

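Call:
servo_tool(
  rows=[
    [0.016,-0.037,0,0,0,0,0.3],
    [0.032,-0.074,0,0,0,0,0.3],
    [0.048,-0.111,0,0,0,0,0.3],
    [0.064,-0.148,-0.01,0,0,0,0.3],
    [0.08,-0.185,-0.02,0,0,0,0.3],
    [0.096,-0.222,-0.03,0,0,0,0.3],
    [0.112,-0.25,-0.05,0,0,0,0.3],
    [0.13,-0.28,-0.07,0,0,0,0.3],
  ],
)

```text
time_s: 3.75
ee_pos: [0.5808, -0.2307, 0.3072]
eef_rot: [3.139, 0.001, 1.724]
force: [0.7, -1.0, 0.6]
grip_width: 0.061
```

Call:
servo_tool(
  rows=[
    [0.013,-0.02,-0.02,0,0,0,0.3],
    [0.023,-0.02,-0.05,0,0,0,0.3],
    [0.023,-0.02,-0.08,0,0,0,0.3],
    [0.023,-0.02,-0.1,0,0,0,0.3],
    [0.023,-0.02,-0.1,0,0,0,0.3],
    [0.023,-0.02,-0.1,0,0,0,0.3],
    [0.023,-0.02,-0.1,0,0,0,0.3],
    [0.023,-0.02,-0.1,0,0,0,0.3],
  ],
)

```text
time_s: 4.42
ee_pos: [0.6045, -0.2505, 0.2096]
eef_rot: [3.136, 0.003, 1.725]
force: [0.2, 0.1, -0.1]
grip_width: 0.0609
```

Run:
```python
from h import *
o=st(); p=cams.camera('wrist'); save(p,'w2'); np.savez('pics/w2.npz',ee=o['ee_pos'],rot=o['eef_rot'],**p)
r=cams.place_of(p,'logger'); print(r, [np.round(atz(p,x['at'],0.0,o),4) for x in r])
C=cloud(p,o)
m=(C[...,2]>0.066)&(C[...,2]<0.085)&(np.hypot(C[...,0]-.608,C[...,1]+.341)<0.04)
q=C[m]; print(len(q),q.mean(0)); 
if len(q): print(cv2.minEnclosingCircle((q[:,:2]*1000).astype(np.float32)))
```

```text
t 4.42 pos [ 0.6045 -0.2505  0.2096] rot [3.136e+00 3.000e-03 1.725e+00] F [ 0.2  0.1 -0.1] g 0.0609 q [-0.45  0.52  1.14  0.    1.47 -0.6 ]
[{'at': [0.5198, 0.7024], 'p': 0.78}, {'at': [0.4732, 0.5874], 'p': 0.64}] [array([ 0.6559, -0.4179,  0.    ]), array([ 0.6043, -0.344 ,  0.    ])]
307 [ 0.60931834 -0.34326484  0.07498463]
((609.5154418945312, -345.25286865234375), 12.060840606689453)
```

View pics/w2.png

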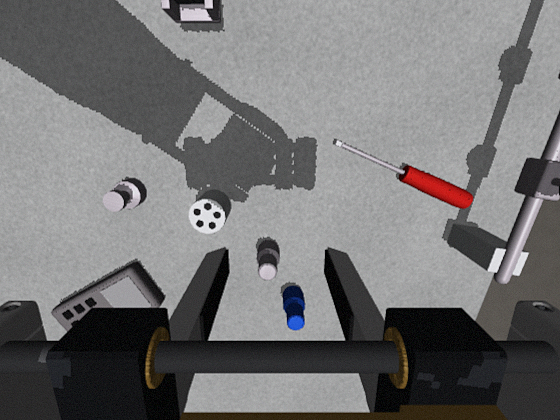

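Call:
servo_tool(
  rows=[
    [0.002,-0.03,-0.02,0,0,0,0.3],
    [0.004,-0.065,-0.05,0,0,0,0.3],
    [0.004,-0.093,-0.08,0,0,0,0.3],
    [0.004,-0.093,-0.09,0,0,0,0.3],
    [0.004,-0.093,-0.11,0,0,0,0.3],
    [0.004,-0.093,-0.14,0,0,0,0.3],
    [0.004,-0.093,-0.166,0,0,0,0.3],
    [0.004,-0.093,-0.166,0,0,0,0.3],
  ],
)

```text
time_s: 5.18
ee_pos: [0.6063, -0.3422, 0.0379]
eef_rot: [-3.141, -0.002, 1.725]
force: [0.5, 0.7, -0.7]
grip_width: 0.0608
```

Run:
```python
from h import *
o=st(); p=cams.camera('wrist'); save(p,'w3')
```

```text
t 5.18 pos [ 0.6063 -0.3422  0.0379] rot [-3.141e+00 -2.000e-03  1.725e+00] F [ 0.5  0.7 -0.7] g 0.0608 q [-0.57  0.75  1.17  0.    1.22 -0.72]
```

View pics/w3.png

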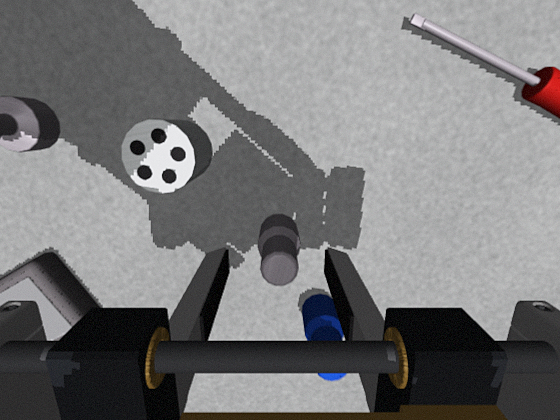

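Call:
servo_tool(
  rows=[
    [0.001,-0.001,0.004,0,0,0,0.3],
    [0.001,-0.001,0.004,0,0,0,-0.2],
    [0.001,-0.001,0.004,0,0,0,-0.6],
    [0.001,-0.001,0.004,0,0,0,-1],
    [0.001,-0.001,0.004,0,0,0,-1],
    [0.001,-0.001,0.004,0,0,0,-1],
    [0.001,-0.001,0.004,0,0,0,-1],
    [0.001,-0.001,0.004,0,0,0,-1],
  ],
  newtons=25,
)

```text
time_s: 5.9
ee_pos: [0.6084, -0.3439, 0.0453]
eef_rot: [3.14, 0.0, 1.725]
force: [-1.2, -0.0, 6.4]
grip_width: 0.0178
```

Run:
```python
from h import *
o=st(); p=cams.camera('wrist'); save(p,'w4'); s=cams.camera('scene'); save(s,'s4')
cv2.imwrite('pics/s4z.png',cv2.resize(s['image'][120:220,150:300,::-1],None,fx=5,fy=5,interpolation=cv2.INTER_CUBIC))
```

```text
t 5.9 pos [ 0.6084 -0.3439  0.0453] rot [3.14  0.    1.725] F [-1.2 -0.   6.4] g 0.0178 q [-0.57  0.75  1.16  0.    1.23 -0.72]
```

View pics/w4.png

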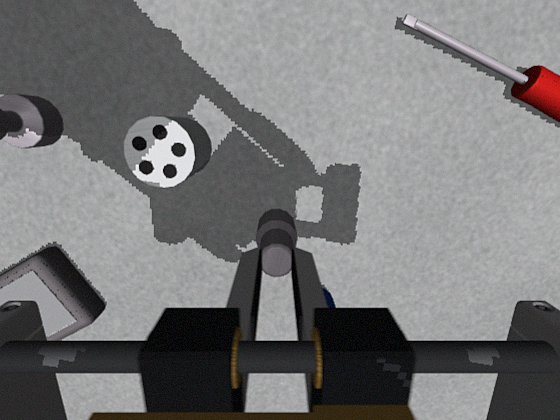

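View pics/s4z.png

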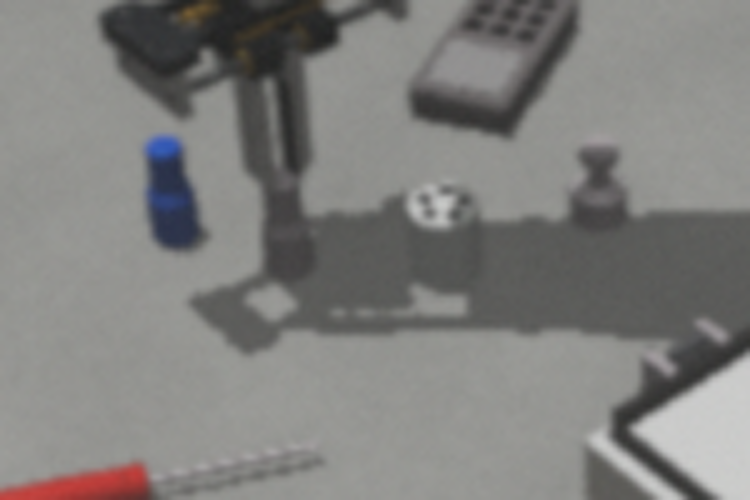

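Run:
```python
from h import *
o=st(); p=cams.camera('wrist'); print(p['hand_eye'],p['fx'],p['cx'],p['cy'])
M=np.linalg.inv(T(p,o))
def pr(X):
    c=M[:3,:3]@X+M[:3,3]; return np.round([c[0]/c[2]*p['fx']+p['cx'],c[1]/c[2]*p['fy']+p['cy'],c[2]],3)
e=np.array(o['ee_pos']); print('tcp',pr(e),'grasp',pr(e+[0,0,.0188]))
C=cloud(p,o)
for v in range(205,320,6): print(v,[tuple(np.round(C[v,u]*1000).astype(int)) for u in (245,262,276,290,310)])
```

```text
t 6.0 pos [ 0.609  -0.3443  0.0465] rot [3.138e+00 2.000e-03 1.725e+00] F [-1.7  0.4  8.8] g 0.0099 q [-0.57  0.75  1.16  0.    1.23 -0.72]
[[-2.45897899e-04 -9.57394794e-01 -2.88782181e-01  8.34136951e-02]
 [ 9.99999935e-01 -1.59522098e-04 -3.22638528e-04  9.88676194e-04]
 [ 2.62825307e-04 -2.88782242e-01  9.57394771e-01 -2.08974478e-01]
 [ 0.00000000e+00  0.00000000e+00  0.00000000e+00  1.00000000e+00]] 306.2556591228261 276.21018682294084 215.03586639081178
tcp [2.74962e+02 2.41694e+02 2.24000e-01] grasp [2.74934e+02 2.52127e+02 2.06000e-01]
205 [(np.int64(581), np.int64(-333), np.int64(2)), (np.int64(596), np.int64(-330), np.int64(1)), (np.int64(607), np.int64(-329), np.int64(2)), (np.int64(619), np.int64(-327), np.int64(1)), (np.int64(636), np.int64(-324), np.int64(2))]
211 [(np.int64(582), np.int64(-338), np.int64(2)), (np.int64(596), np.int64(-336), np.int64(2)), (np.int64(608), np.int64(-330), np.int64(14)), (np.int64(620), np.int64(-332), np.int64(2)), (np.int64(637), np.int64(-330), np.int64(0))]
217 [(np.int64(582), np.int64(-344), np.int64(0)), (np.int64(597), np.int64(-3
[... 3551 characters left out ...]
4(-338), np.int64(142)), (np.int64(602), np.int64(-338), np.int64(140)), (np.int64(623), np.int64(-429), np.int64(1)), (np.int64(615), np.int64(-337), np.int64(139)), (np.int64(623), np.int64(-334), np.int64(141))]
313 [(np.int64(596), np.int64(-313), np.int64(181)), (np.int64(603), np.int64(-338), np.int64(144)), (np.int64(624), np.int64(-435), np.int64(1)), (np.int64(614), np.int64(-336), np.int64(145)), (np.int64(614), np.int64(-310), np.int64(182))]
319 [(np.int64(596), np.int64(-314), np.int64(184)), (np.int64(603), np.int64(-339), np.int64(146)), (np.int64(625), np.int64(-442), np.int64(0)), (np.int64(614), np.int64(-338), np.int64(146)), (np.int64(614), np.int64(-311), np.int64(184))]
```

Run:
```python
from h import *
p=dict(np.load('pics/w2.npz'))
d=p['depth']; u,v=np.meshgrid(np.arange(560),np.arange(420))
P=np.stack([(u-p['cx'])/p['fx']*d,(v-p['cy'])/p['fy']*d,d],-1)@p['hand_eye'][:3,:3].T+p['hand_eye'][:3,3]
for v in range(236,310,4): print(v,[tuple((P[v,u]*1000).round().astype(int).tolist()) for u in (205,215,222,226,229,330,340)])
```

```text
236 [(-74, -103, 208), (-75, -88, 209), (-74, -78, 208), (-74, -72, 209), (-74, -68, 208), (-75, 79, 209), (-75, 94, 210)]
240 [(-80, -103, 208), (-80, -88, 208), (-80, -78, 208), (-81, -72, 208), (-80, -68, 207), (-81, 80, 210), (-81, 94, 208)]
244 [(-86, -103, 207), (-86, -89, 207), (-86, -78, 207), (-87, -73, 208), (-87, -68, 208), (-87, 80, 210), (-87, 95, 210)]
248 [(-93, -104, 208), (-93, -89, 208), (8, -33, -31), (-93, -73, 208), (-93, -69, 208), (8, 35, -31), (-94, 95, 210)]
252 [(-100, -104, 209), (8, -36, -38), (8, -32, -38), (6, -30, -33), (-99, -69, 207), (8, 34, -38), (8, 40, -38)]
256 [(8, -41, -43), (8, -35, -43), (8, -31, -43), (7, -29, -40), (-106, -69, 209), (7, 33, -41), (8, 38, -44)]
260 [(8, -40, -48), (8, -34, -49), (7, -31, -45), (4, -29, -39), (-113, -70, 209), (7, 32, -46), (8, 37, -49)]
264 [(9, -38, -55), (8, -33, -54), (7, -30, -51), (2, -29, -40), (-119, -70, 208), (6, 32, -49), (8, 36, -54)]
268 [(9, -37, -60), (8, -32, -58), (5, -30, -53), (0, -29, -42), (-6, -29, -31), (4, 32, -50), (8, 35, -59)]
272 [(8, -37, -63), (8, -31, -63), (3, -30, -53), (-3, -
[... 410 characters left out ...]
80), (5, -29, -74), (-6, -30, -56), (-159, -76, 208), (-159, -72, 208), (-7, 32, -53), (7, 32, -77)]
292 [(8, -32, -83), (3, -30, -74), (-7, -29, -57), (-167, -77, 209), (-166, -72, 208), (-9, 32, -54), (5, 32, -78)]
296 [(9, -31, -87), (1, -29, -75), (-173, -83, 207), (-173, -77, 208), (-174, -72, 209), (-173, 84, 208), (4, 32, -79)]
300 [(8, -31, -90), (-1, -30, -75), (-180, -83, 207), (-181, -77, 209), (-180, -73, 208), (-181, 84, 209), (2, 32, -80)]
304 [(7, -30, -91), (-3, -30, -76), (-187, -84, 208), (-187, -78, 208), (-187, -73, 208), (-187, 85, 208), (0, 31, -81)]
308 [(7, -30, -94), (-5, -29, -77), (-194, -84, 208), (-195, -78, 209), (-195, -73, 209), (-195, 85, 209), (-2, 32, -80)]
```

Call:
servo_tool(
  rows=[
    [0,0,0.005,0,0,0,-1],
    [0,0,0.01,0,0,0,0.3],
    [0,0,0.01,0,0,0,0.3],
    [0,0,0.01,0,0,0,0.3],
    [0,0,0.01,0,0,0,0.3],
    [0,0,0.01,0,0,0,0.3],
    [0,0,0.01,0,0,0,0.3],
    [0,0,0.01,0,0,0,0.3],
  ],
)

```text
time_s: 6.72
ee_pos: [0.6089, -0.3443, 0.0565]
eef_rot: [3.139, 0.002, 1.725]
force: [-0.0, -0.4, -0.0]
grip_width: 0.0443
```

Run:
```python
from h import *
o=st(); p=cams.camera('wrist'); save(p,'w5')
C=cloud(p,o)
m=(C[...,2]>0.071)&(C[...,2]<0.080)&(np.hypot(C[...,0]-.609,C[...,1]+.344)<0.02)
q=C[m]; print(len(q),q.mean(0),cv2.minEnclosingCircle((q[:,:2]*1000).astype(np.float32)), np.ptp(q,axis=0))
```

```text
t 6.72 pos [ 0.6089 -0.3443  0.0565] rot [3.139e+00 2.000e-03 1.725e+00] F [-0.  -0.4 -0. ] g 0.0443 q [-0.57  0.74  1.15  0.    1.25 -0.72]
918 [ 0.60955283 -0.34369244  0.07565811] ((609.788330078125, -345.1235046386719), 12.098808288574219) [0.02331594 0.02378993 0.00689788]
```

View pics/w5.png

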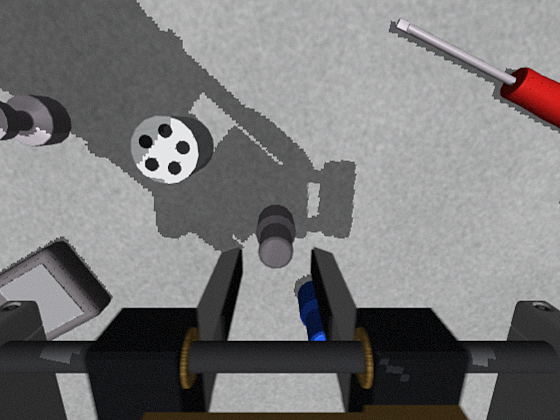

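Call:
servo_tool(
  rows=[
    [0.001,-0.0005,0,0,0,0,0.3],
    [0.001,-0.0005,-0.01,0,0,0,0.3],
    [0.001,-0.0005,-0.02,0,0,0,0.3],
    [0.001,-0.0005,-0.03,0,0,0,0.3],
    [0.001,-0.0005,-0.04,0,0,0,0.3],
    [0.001,-0.0005,-0.045,0,0,0,0.3],
    [0.001,-0.0005,-0.045,0,0,0,0.3],
    [0.001,-0.0005,-0.045,0,0,0,0.3],
  ],
)

```text
time_s: 7.43
ee_pos: [0.6098, -0.3448, 0.0112]
eef_rot: [3.139, 0.001, 1.725]
force: [-0.7, -0.3, 0.5]
grip_width: 0.0612
```

Run:
```python
from h import *
o=st(); p=cams.camera('wrist'); save(p,'w6')
```

```text
t 7.43 pos [ 0.6098 -0.3448  0.0112] rot [3.139e+00 1.000e-03 1.725e+00] F [-0.7 -0.3  0.5] g 0.0612 q [-0.57  0.79  1.18  0.    1.17 -0.72]
```

View pics/w6.png

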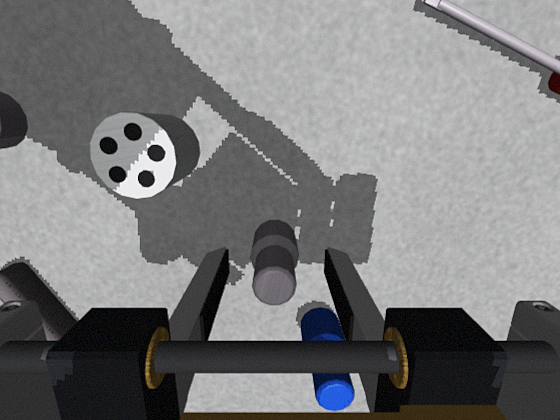

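The logger (column 275, rows 225–305) now sits centred between the fingers, whose tips really end about 31 mm behind the stated TCP. Closing.

Call:
servo_tool(
  rows=[
    [0,0,0,0,0,0,-0.2],
    [0,0,0,0,0,0,-1],
    [0,0,0,0,0,0,-1],
    [0,0,0,0,0,0,-1],
    [0,0,0,0,0,0,-1],
    [0,0,0,0,0,0,-1],
    [0,0,0,0,0,0,-1],
    [0,0,0,0,0,0,-1],
  ],
  newtons=25,
)

```text
time_s: 8.15
ee_pos: [0.61, -0.345, 0.0119]
eef_rot: [3.138, 0.002, 1.725]
force: [-1.0, -0.4, 1.4]
grip_width: 0.0246
```

Call:
servo_tool(
  rows=[
    [0,0,0.01,0,0,0,-1],
    [0,0,0.035,0,0,0,-1],
    [0,0,0.07,0,0,0,-1],
    [0,0,0.105,0,0,0,-1],
    [0,0,0.14,0,0,0,-1],
    [-0.005,0.01,0.17,0,0,0,-1],
    [-0.015,0.035,0.19,0,0,0,-1],
    [-0.028,0.07,0.2,0,0,0,-1],
  ],
)

```text
time_s: 8.82
ee_pos: [0.5821, -0.2759, 0.2152]
eef_rot: [3.135, 0.005, 1.723]
force: [0.9, 0.3, -1.2]
grip_width: 0.024
```

Call:
servo_tool(
  rows=[
    [-0.014,0.035,0,0,0,0,-1],
    [-0.028,0.07,0,0,0,0,-1],
    [-0.042,0.105,0,0,0,0,-1],
    [-0.056,0.14,0,0,0,0,-1],
    [-0.07,0.17,0,0,0,0,-1],
    [-0.083,0.2,0,0,0,0,-1],
    [-0.092,0.22,0,0,0,0,-1],
    [-0.095,0.225,0,0,0,0,-1],
  ],
)

```text
time_s: 9.48
ee_pos: [0.4861, -0.0485, 0.2162]
eef_rot: [3.134, 0.005, 1.725]
force: [-0.9, -0.4, -1.0]
grip_width: 0.0243
```

Call:
servo_tool(
  rows=[
    [0,0,0,0,0,0,-1],
    [0,0,0,0,0,0,-1],
    [0,0,0,0,0,0,-1],
    [0,0,0,0,0,0,-1],
    [0,0,0,0,0,0,-1],
    [0,0,0,0,0,0,-1],
    [0,0,0,0,0,0,-1],
    [0,0,0,0,0,0,-1],
  ],
)

```text
time_s: 10.15
ee_pos: [0.4862, -0.0487, 0.2161]
eef_rot: [3.134, 0.004, 1.725]
force: [-1.3, -0.6, -1.9]
grip_width: 0.0244
```

Run:
```python
from h import *
o=st(); p=cams.camera('wrist'); save(p,'w7'); np.savez('pics/w7.npz',ee=o['ee_pos'],rot=o['eef_rot'],**p)
r=cams.place_of(p,'well'); print(r, [np.round(atz(p,x['at'],0.07,o),4) for x in r])
C=cloud(p,o)
m=(abs(C[...,2]-0.1)<0.005)&(C[...,0]>.35)&(C[...,0]<.62)&(C[...,1]>-.08)&(C[...,1]<.17)
print(np.median(C[m][:,2]))
n,l,s,c=cv2.connectedComponentsWithStats(m.astype(np.uint8)); i=1+s[1:,4].argmax()
mm=(l==i).astype(np.uint8); q=C[l==i]; print(s[i],cv2.minAreaRect((q[:,:2]*1000).astype(np.float32)))
# hole contours
cs,h=cv2.findContours(mm,cv2.RETR_CCOMP,cv2.CHAIN_APPROX_NONE)
for k,cn in enumerate(cs):
    if h[0][k][3]>=0 and len(cn)>25:
        pts=np.array([atz(p,((a[0][0]+.0)/560,(a[0][1])/420),0.1,o)[:2] for a in cn])*1000
        print(len(cn),cv2.boundingRect(cn),cv2.fitEllipse(pts.astype(np.float32)))
```

```text
t 10.15 pos [ 0.4862 -0.0487  0.2161] rot [3.134 0.004 1.725] F [-1.3 -0.6 -1.9] g 0.0244 q [-0.17  0.13  1.64 -0.    1.37 -0.33]
[{'at': [0.4945, 0.2667], 'p': 0.75}] [array([0.4745, 0.0446, 0.07  ])]
0.10108083255740993
[  190    32   178   160 25064] ((477.15008544921875, 39.34459686279297), (165.11326599121094, 150.20330810546875), 9.126538276672363)
107 (260, 93, 38, 40) ((476.2626037597656, 43.491886138916016), (37.057613372802734, 37.18072509765625), 87.57522583007812)
```

View pics/w7.png

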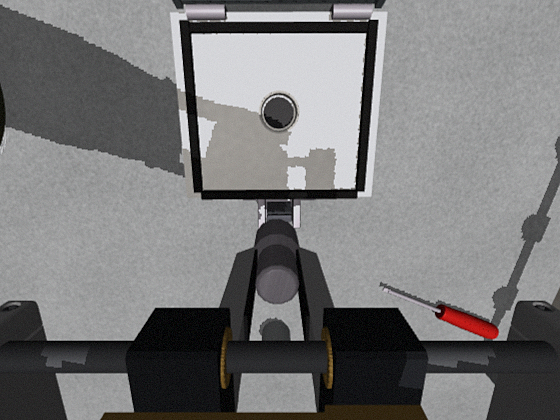

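Run:
```python
from h import *
p=dict(np.load('pics/w7.npz')); o=dict(ee_pos=p['ee'],eef_rot=p['rot']); C=cloud(p,o)
e=np.array(p['ee'])
box=(np.abs(C[...,0]-e[0])<0.02)&(np.abs(C[...,1]-e[1])<0.022)&(C[...,2]>0.19)&(C[...,2]<0.3)
img=p['image'].astype(int)
for z in np.arange(0.2,0.29,0.005):
    m=box&(abs(C[...,2]-z)<0.0025)&(np.arange(560)[None]>250)&(np.arange(560)[None]<305)&(np.arange(420)[:,None]<305)
    q=(C[m]-e)*1000
    if len(q)>10: print(round(z,3),len(q),'x',q[:,0].min().round(1),q[:,0].max().round(1),'y',q[:,1].min().round(1),q[:,1].max().round(1))
Rm=R.from_euler('xyz',p['rot']).as_matrix(); print('tool z',Rm[:,2].round(4),'y',Rm[:,1].round(3))
f=R.from_euler('xyz',[np.pi,0,1.725]).as_matrix(); print('rotvec fix',(R.from_matrix(f@Rm.T)).as_rotvec().round(4))
```

```text
0.21 37 x -14.1 14.7 y 4.8 16.0
0.215 84 x -14.5 16.5 y 2.8 16.0
0.22 86 x -14.4 14.6 y 4.3 16.0
0.225 94 x -14.6 16.7 y 2.2 16.1
0.23 102 x -14.6 14.6 y 1.0 16.1
0.235 102 x -14.2 15.6 y 4.3 16.1
0.24 160 x -14.5 13.8 y 4.2 16.1
0.245 290 x -15.6 14.2 y 2.7 16.0
0.25 264 x -16.2 16.5 y -4.7 14.1
0.255 169 x -15.8 16.0 y -1.7 12.2
0.26 206 x -15.5 15.6 y -4.7 12.3
0.265 192 x -15.1 14.9 y -2.3 12.5
0.27 219 x -14.7 14.6 y -10.8 12.4
0.275 242 x -14.4 14.1 y -6.7 12.6
0.28 1429 x -13.9 14.1 y -11.5 12.4
0.285 76 x -13.5 13.8 y -8.2 11.5
tool z [ 0.0081 -0.0032 -1.    ] y [0.988 0.153 0.008]
rotvec fix [0.0032 0.0081 0.0002]
```

```bash
cat >> h.py <<'E'
def fix(o,yaw):
    a=R.from_euler('xyz',o['eef_rot']).as_matrix(); f=R.from_euler('xyz',[np.pi,0,yaw]).as_matrix()
    return R.from_matrix(f@a.T).as_rotvec().round(4)
E
python3 -c "
from h import *
print(fix(st(),0.94))"
```

```text
t 10.25 pos [ 0.4861 -0.0486  0.2161] rot [3.134 0.005 1.725] F [-0.5  0.5 -1.2] g 0.0243 q [-0.17  0.13  1.64 -0.    1.37 -0.33]
[ 0.0063  0.0065 -0.7849]
```

Call:
servo_tool(
  rows=[
    [0,0,0,0.001,0.001,-0.1,-1],
    [-0.001,0.01,0,0.002,0.002,-0.215,-1],
    [-0.003,0.025,0,0.003,0.003,-0.335,-1],
    [-0.005,0.045,-0.005,0.004,0.004,-0.455,-1],
    [-0.007,0.065,-0.01,0.005,0.005,-0.575,-1],
    [-0.009,0.08,-0.02,0.006,0.006,-0.695,-1],
    [-0.01,0.09,-0.03,0.006,0.006,-0.785,-1],
    [-0.01,0.092,-0.03,0.006,0.006,-0.785,-1],
  ],
)

```text
time_s: 10.92
ee_pos: [0.4752, 0.0447, 0.1846]
eef_rot: [-3.14, 0.002, 0.937]
force: [-0.7, -0.3, -1.5]
grip_width: 0.0242
```

Call:
servo_tool(
  rows=[
    [0,0,0,0,0,0,-1],
    [0,0,0,0,0,0,-1],
    [0,0,0,0,0,0,-1],
    [0,0,0,0,0,0,-1],
    [0,0,0,0,0,0,-1],
    [0,0,0,0,0,0,-1],
    [0,0,0,0,0,0,-1],
    [0,0,0,0,0,0,-1],
  ],
)

```text
time_s: 11.58
ee_pos: [0.4753, 0.0446, 0.1847]
eef_rot: [-3.14, 0.002, 0.937]
force: [-1.0, 0.2, -1.4]
grip_width: 0.0246
```

Run:
```python
from h import *
o=st(); print(fix(o,0.94)); p=cams.camera('wrist'); save(p,'w8'); s=cams.camera('scene'); save(s,'s8')
cv2.imwrite('pics/s8z.png',cv2.resize(s['image'][80:260,240:480,::-1],None,fx=3,fy=3,interpolation=cv2.INTER_CUBIC))
```

```text
t 11.58 pos [0.4753 0.0446 0.1847] rot [-3.14e+00  2.00e-03  9.37e-01] F [-1.   0.2 -1.4] g 0.0246 q [ 0.02  0.13  1.71 -0.    1.31  0.65]
[ 0.0004 -0.0021  0.0028]
```

View pics/w8.png

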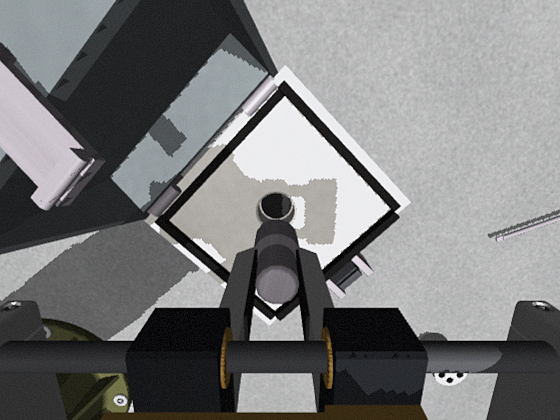

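View pics/s8z.png

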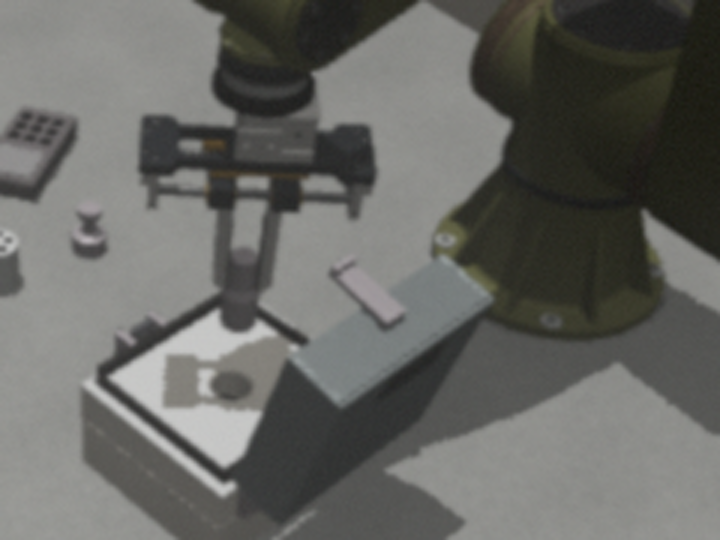

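Call:
servo_tool(
  rows=[
    [0.0007,-0.0008,-0.01,0,-0.002,0,-1],
    [0.0007,-0.0008,-0.03,0,-0.002,0,-1],
    [0.0007,-0.0008,-0.05,0,-0.002,0,-1],
    [0.0007,-0.0008,-0.065,0,-0.002,0,-1],
    [0.0007,-0.0008,-0.069,0,-0.002,0,-1],
    [0.0007,-0.0008,-0.073,0,-0.002,0,-1],
    [0.0007,-0.0008,-0.076,0,-0.002,0,-1],
    [0.0007,-0.0008,-0.078,0,-0.002,0,-1],
  ],
)

```text
time_s: 12.35
ee_pos: [0.4763, 0.0439, 0.1069]
eef_rot: [3.141, -0.0, 0.937]
force: [0.0, 0.5, -1.2]
grip_width: 0.0243
```

Run:
```python
from h import *
o=st(); p=cams.camera('wrist'); save(p,'w9');
```

```text
t 12.35 pos [0.4763 0.0439 0.1069] rot [ 3.141 -0.     0.937] F [ 0.   0.5 -1.2] g 0.0243 q [ 0.02  0.21  1.8  -0.    1.13  0.65]
```

View pics/w9.png

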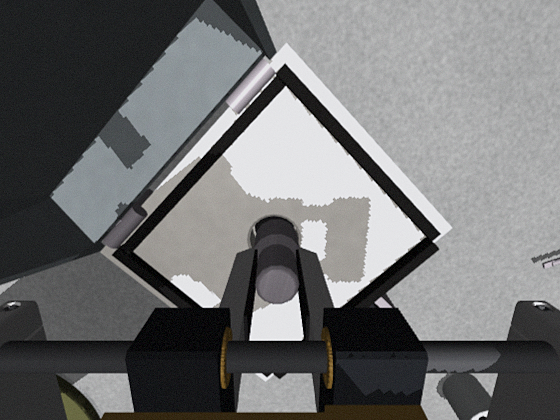

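Call:
servo_tool(
  rows=[
    [-0.0015,0.001,-0.001,0,0,0,-1],
    [-0.0015,0.001,-0.003,0,0,0,-1],
    [-0.0015,0.001,-0.006,0,0,0,-1],
    [-0.0015,0.001,-0.009,0,0,0,-1],
    [-0.0015,0.001,-0.012,0,0,0,-1],
    [-0.0015,0.001,-0.015,0,0,0,-1],
    [-0.0015,0.001,-0.018,0,0,0,-1],
    [-0.0015,0.001,-0.02,0,0,0,-1],
  ],
)

```text
time_s: 13.07
ee_pos: [0.4745, 0.0449, 0.0862]
eef_rot: [3.141, 0.0, 0.937]
force: [-0.4, -0.2, -1.8]
grip_width: 0.0245
```

Call:
servo_tool(
  rows=[
    [0,0,-0.001,0,0,0,-1],
    [0,0,-0.002,0,0,0,-1],
    [0,0,-0.003,0,0,0,-1],
    [0,0,-0.004,0,0,0,-1],
    [0,0,-0.0045,0,0,0,-1],
    [0,0,-0.005,0,0,0,-1],
    [0,0,-0.005,0,0,0,-1],
    [0,0,-0.005,0,0,0,-1],
  ],
)

```text
time_s: 13.73
ee_pos: [0.4747, 0.045, 0.0818]
eef_rot: [3.141, -0.0, 0.937]
force: [-2.2, 1.5, 5.1]
grip_width: 0.0241
```

Call:
servo_tool(
  rows=[
    [0,0,0.0005,0,0,0,-0.3],
    [0,0,0.0005,0,0,0,0.3],
    [0,0,0.0005,0,0,0,0.3],
    [0,0,0.0005,0,0,0,0.3],
    [0,0,0.0005,0,0,0,0.3],
    [0,0,0.01,0,0,0,0.3],
    [0,0,0.03,0,0,0,0.3],
    [0,0,0.06,0,0,0,0.3],
  ],
)

```text
time_s: 14.4
ee_pos: [0.4736, 0.0449, 0.1413]
eef_rot: [-3.139, 0.002, 0.937]
force: [-0.4, -0.2, 0.2]
grip_width: 0.0609
```

Call:
servo_tool(
  rows=[
    [0,0,0.03,0,0,0,0.3],
    [0,0,0.06,0,0,0,0.3],
    [0,-0.01,0.1,0,0,0,0],
    [0,-0.02,0.13,0,0,0,-0.5],
    [0,-0.03,0.17,0,0,0,-1],
    [0,-0.03,0.19,0,0,0,-1],
    [0,-0.03,0.2,0,0,0,-1],
    [0,-0.03,0.2,0,0,0,-1],
  ],
)

```text
time_s: 15.07
ee_pos: [0.4739, 0.0149, 0.3433]
eef_rot: [3.141, 0.0, 0.937]
force: [0.2, -0.2, 0.2]
grip_width: 0.0245
```

Run:
```python
from h import *
o=st(); p=cams.camera('wrist'); save(p,'w10'); C=cloud(p,o)
m=(np.hypot(C[...,0]-.475,C[...,1]-.045)<0.02)&(C[...,2]>0.11)&(C[...,2]<0.2)
q=C[m]; print(len(q),np.percentile(q[:,2],[50,90,99]),q.mean(0)); t=q[q[:,2]>np.percentile(q[:,2],90)-.004]; print(cv2.minEnclosingCircle((t[:,:2]*1000).astype(np.float32)))
s=cams.camera('scene'); save(s,'s10')
C=cloud(s); m=(np.hypot(C[...,0]-.475,C[...,1]-.045)<0.02)&(C[...,2]>0.11)&(C[...,2]<0.2); print(m.sum(),np.percentile(C[m][:,2],[50,90,99]))
for k in('hood_edge','press_pad','tongue','hinge'):
    r=cams.place_of(s,k); print(k,[(np.round(np.array(x['at'])*[560,420],1),round(x['p'],2)) for x in r[:2]])
cv2.imwrite('pics/s10z.png',cv2.resize(s['image'][80:280,240:480,::-1],None,fx=3,fy=3,interpolation=cv2.INTER_CUBIC))
```

```text
t 15.07 pos [0.4739 0.0149 0.3433] rot [3.141 0.    0.937] F [ 0.2 -0.2  0.2] g 0.0245 q [-0.05  0.05  1.43 -0.    1.66  0.59]
350 [0.14526051 0.1467702  0.14787375] [0.47813945 0.04580488 0.13777103]
((476.004150390625, 44.29194641113281), 11.754191398620605)
133 [0.13333974 0.1435767  0.14501457]
hood_edge [(array([315.5, 216. ]), 0.74), (array([268.3, 162.4]), 0.65)]
press_pad [(array([315.3, 215.9]), 0.21)]
tongue [(array([352.1, 165.4]), 0.87), (array([248.6, 138.6]), 0.39)]
hinge [(array([342.2, 223.7]), 0.88)]
```

View pics/w10.png

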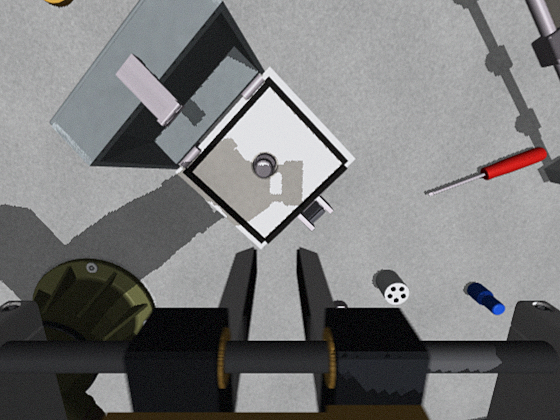

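View pics/s10z.png

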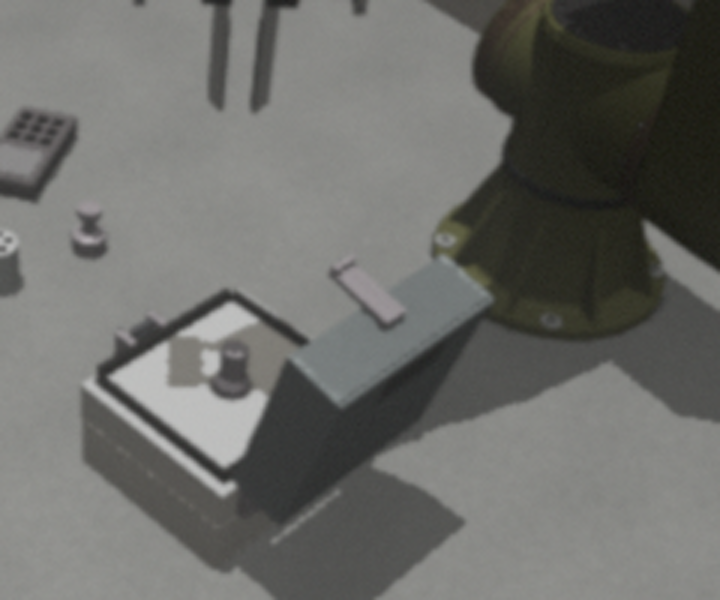

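Call:
servo_tool(
  rows=[
    [-0.004,0.031,0.01,0,0,0.1,-1],
    [-0.008,0.062,0.015,0,0,0.2,-1],
    [-0.012,0.093,0.015,0,0,0.3,-1],
    [-0.016,0.124,0.015,0,0,0.4,-1],
    [-0.02,0.155,0.015,0,0,0.5,-1],
    [-0.024,0.186,0.015,0,0,0.6,-1],
    [-0.028,0.217,0.01,0,0,0.7,-1],
    [-0.0325,0.248,0,0,0,0.788,-1],
  ],
)

```text
time_s: 16.03
ee_pos: [0.4404, 0.2648, 0.3401]
eef_rot: [-3.138, 0.003, 1.731]
force: [1.4, 0.7, -0.2]
grip_width: 0.0008
```

```bash
cat >> h.py <<'E'
c0=np.array([0.4752,0.0452]); yaw0=0.154
ax=np.array([np.cos(yaw0),np.sin(yaw0)]); ay=np.array([-np.sin(yaw0),np.cos(yaw0)])
def toch(P): d=P[...,:2]-c0; return np.stack([d@ax,d@ay,P[...,2]],-1)
def hood(s,h,th): return np.array([0.085-s*np.cos(th)+h*np.sin(th), 0.108+s*np.sin(th)+h*np.cos(th)])
E
python3 - <<'E'
from h import *
o=st(); print(fix(o,1.725)); print('ch',toch(np.array(o['ee_pos'])))
for th in (1.8,1.6,1.4,1.2,1.0,.8,.6,.4,.2,.1,0): print(th,hood(.15,.0565,th).round(4),hood(.172,.055,th).round(4))
E
```

```text
t 16.03 pos [0.4404 0.2648 0.3401] rot [-3.138e+00  3.000e-03  1.731e+00] F [ 1.4  0.7 -0.2] g 0.0008 q [ 0.47  0.15  1.33 -0.    1.66  0.31]
[ 0.0035 -0.0029 -0.0059]
ch [-0.00071978  0.22232149  0.34007522]
1.8 [0.1741 0.2412] [0.1776 0.263 ]
1.6 [0.1459 0.2563] [0.145  0.2783]
1.4 [0.1152 0.2654] [0.11   0.2868]
1.2 [0.0833 0.2683] [0.0739 0.2882]
1.0 [0.0515 0.2647] [0.0383 0.2824]
0.8 [0.021 0.255] [0.0046 0.2697]
0.6 [-0.0069  0.2393] [-0.0259  0.2505]
0.4 [-0.0312  0.2185] [-0.052   0.2256]
0.2 [-0.0508  0.1932] [-0.0726  0.1961]
0.1 [-0.0586  0.1792] [-0.0806  0.1799]
0 [-0.065   0.1645] [-0.087  0.163]
```

Call:
servo_tool(
  rows=[
    [0,0,-0.035,0.003,-0.003,0,-1],
    [0,0,-0.07,0.003,-0.003,0,-1],
    [0,0,-0.105,0.003,-0.003,0,-1],
    [0,0,-0.136,0.003,-0.003,0,-1],
    [0.001,-0.006,-0.136,0.003,-0.003,0,-1],
    [0.002,-0.013,-0.136,0.003,-0.003,0,-1],
    [0.003,-0.02,-0.136,0.003,-0.003,0,-1],
    [0.004,-0.026,-0.136,0.003,-0.003,0,-1],
  ],
)

```text
time_s: 16.7
ee_pos: [0.4453, 0.2382, 0.2062]
eef_rot: [3.139, -0.0, 1.73]
force: [0.1, -0.5, -0.2]
grip_width: 0.0003
```

Run:
```python
from h import *
o=st(); print('ch',toch(np.array(o['ee_pos'])),fix(o,1.725)); s=cams.camera('scene'); save(s,'s11')
cv2.imwrite('pics/s11z.png',cv2.resize(s['image'][80:280,240:480,::-1],None,fx=3,fy=3,interpolation=cv2.INTER_CUBIC))
```

```text
t 16.7 pos [0.4453 0.2382 0.2062] rot [ 3.139 -0.     1.73 ] F [ 0.1 -0.5 -0.2] g 0.0003 q [ 0.42  0.17  1.61 -0.    1.36  0.26]
ch [9.10412536e-05 1.95246847e-01 2.06203173e-01] [-0.0006  0.003  -0.0055]
```

View pics/s11z.png

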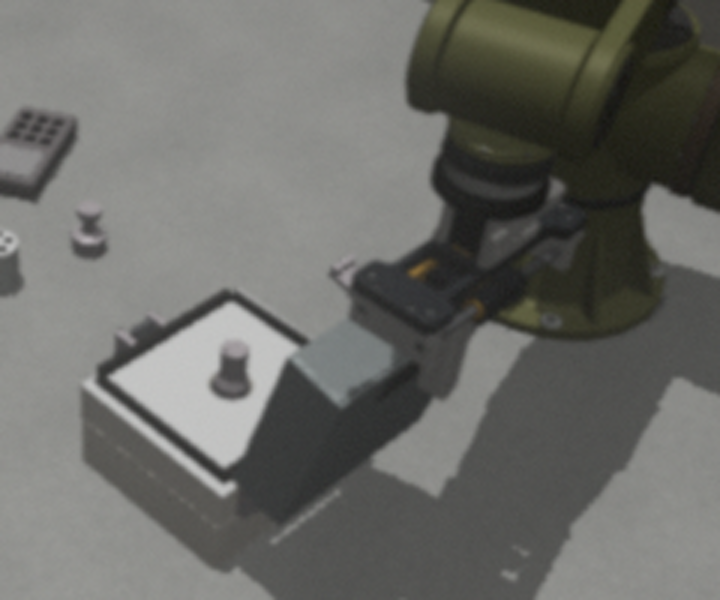

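Call:
servo_tool(
  rows=[
    [0.001,-0.005,0.001,0,0,0,-1],
    [0.002,-0.01,0.002,0,0,0,-1],
    [0.003,-0.016,0.003,0,0,0,-1],
    [0.004,-0.022,0.004,0,0,0,-1],
    [0.005,-0.028,0.005,0,0,0,-1],
    [0.006,-0.034,0.006,0,0,0,-1],
    [0.0065,-0.038,0.007,0,0,0,-1],
    [0.0065,-0.0415,0.008,0,0,0,-1],
  ],
)

```text
time_s: 17.42
ee_pos: [0.4521, 0.1953, 0.2141]
eef_rot: [3.139, 0.0, 1.73]
force: [1.0, 2.3, 1.2]
grip_width: 0.0005
```

```bash
cat >> h.py <<'E'
def hoodfit(s):
    C=toch(cloud(s)); x,y,z=C[...,0],C[...,1],C[...,2]
    from scipy.optimize import minimize_scalar
    m=(abs(x)<0.085)&(y>-0.12)&(y<0.2)&(z>0.115)&(z<0.32)
    Y,Z=y[m]-.085,z[m]-.108
    best=None
    for th in np.arange(-.1,2,.02):
        S=-Y*np.cos(th)+Z*np.sin(th); H=Y*np.sin(th)+Z*np.cos(th)
        n=((abs(H-.055)<.003)&(S>.01)&(S<.175)).sum()+((abs(S-.172)<.003)&(H>0)&(H<.055)).sum()
        if best is None or n>best[1]: best=(round(th,2),int(n))
    return best,int(m.sum())
E
python3 - <<'E'
from h import *
o=st(); print('ch',toch(np.array(o['ee_pos'])),fix(o,1.725)); s=cams.camera('scene'); print(hoodfit(s)); print(hoodfit(dict(np.load('pics/scene0.npz'))))
E
```

```text
t 17.42 pos [0.4521 0.1953 0.2141] rot [3.139 0.    1.73 ] F [1.  2.3 1.2] g 0.0005 q [ 0.33  0.14  1.63 -0.    1.37  0.18]
ch [1.92602075e-04 1.51894806e-01 2.14076434e-01] [-0.0002  0.003  -0.0046]
((np.float64(1.58), 2118), 2600)
((np.float64(1.8), 2081), 2532)
```

Call:
servo_tool(
  rows=[
    [0.001,-0.007,0.003,0,0,0,-1],
    [0.002,-0.014,0.006,0,0,0,-1],
    [0.003,-0.021,0.009,0,0,0,-1],
    [0.0045,-0.029,0.013,0,0,0,-1],
    [0.006,-0.037,0.015,0,0,0,-1],
    [0.007,-0.044,0.016,0,0,0,-1],
    [0.008,-0.052,0.017,0,0,0,-1],
    [0.009,-0.059,0.018,0,0,0,-1],
  ],
)

```text
time_s: 18.13
ee_pos: [0.4612, 0.1351, 0.2322]
eef_rot: [3.139, 0.001, 1.729]
force: [0.2, 1.7, -0.4]
grip_width: 0.0004
```

Run:
```python
from h import *
o=st(); print('ch',toch(np.array(o['ee_pos'])),fix(o,1.725)); s=cams.camera('scene'); print(hoodfit(s)); save(s,'s13')
cv2.imwrite('pics/s13z.png',cv2.resize(s['image'][80:280,240:480,::-1],None,fx=3,fy=3,interpolation=cv2.INTER_CUBIC))
```

```text
t 18.13 pos [0.4612 0.1351 0.2322] rot [3.139e+00 1.000e-03 1.729e+00] F [ 0.2  1.7 -0.4] g 0.0004 q [ 0.21  0.1   1.63 -0.    1.41  0.05]
ch [-8.00276386e-05  9.09421656e-02  2.32245987e-01] [ 0.0001  0.003  -0.0042]
((np.float64(1.16), 3017), 3811)
```

View pics/s13z.png

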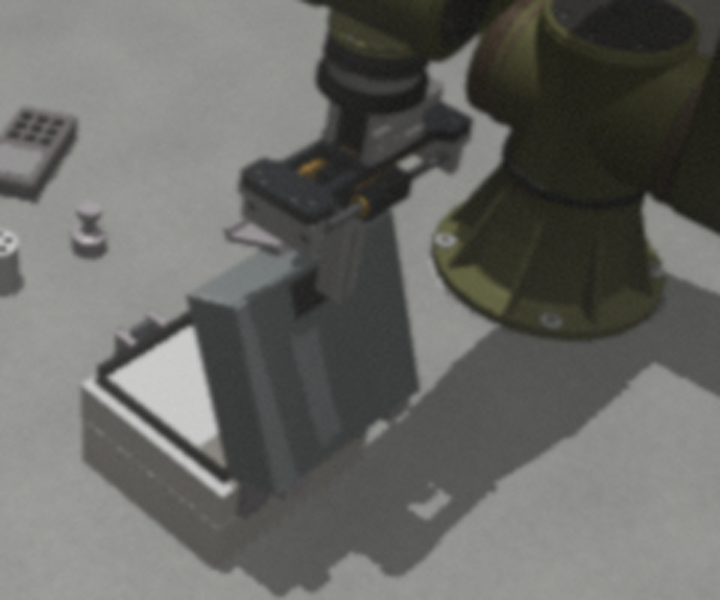

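Call:
servo_tool(
  rows=[
    [0.001,-0.007,0,0,0,0,-1],
    [0.002,-0.014,-0.001,0,0,0,-1],
    [0.0035,-0.022,-0.002,0,0,0,-1],
    [0.0046,-0.029,-0.003,0,0,0,-1],
    [0.006,-0.036,-0.005,0,0,0,-1],
    [0.007,-0.044,-0.007,0,0,0,-1],
    [0.008,-0.051,-0.01,0,0,0,-1],
    [0.009,-0.058,-0.012,0,0,0,-1],
  ],
)

```text
time_s: 18.85
ee_pos: [0.4704, 0.0755, 0.22]
eef_rot: [3.139, 0.001, 1.729]
force: [-0.3, 1.9, 0.0]
grip_width: 0.0001
```

Run:
```python
from h import *
o=st(); print('ch',toch(np.array(o['ee_pos'])),fix(o,1.725)); s=cams.camera('scene'); print(hoodfit(s))
```

```text
t 18.85 pos [0.4704 0.0755 0.22  ] rot [3.139e+00 1.000e-03 1.729e+00] F [-0.3  1.9  0. ] g 0.0001 q [ 0.08  0.1   1.66 -0.    1.38 -0.08]
ch [-5.27697665e-05  3.06360244e-02  2.20025624e-01] [ 0.0005  0.0031 -0.0036]
((np.float64(0.76), 3081), 4172)
```

Call:
servo_tool(
  rows=[
    [0.001,-0.006,-0.003,0,0,0,-1],
    [0.002,-0.013,-0.007,0,0,0,-1],
    [0.003,-0.02,-0.011,0,0,0,-1],
    [0.004,-0.026,-0.015,0,0,0,-1],
    [0.005,-0.033,-0.019,0,0,0,-1],
    [0.006,-0.04,-0.023,0,0,0,-1],
    [0.007,-0.047,-0.028,0,0,0,-1],
    [0.008,-0.053,-0.0325,0,0,0,-1],
  ],
)

```text
time_s: 19.57
ee_pos: [0.4785, 0.0208, 0.1866]
eef_rot: [3.139, 0.001, 1.728]
force: [1.5, 0.5, 0.1]
grip_width: 0.0002
```

Run:
```python
from h import *
o=st(); print('ch',toch(np.array(o['ee_pos'])),fix(o,1.725)); s=cams.camera('scene'); print(hoodfit(s))
```

```text
t 19.57 pos [0.4785 0.0208 0.1866] rot [3.139e+00 1.000e-03 1.728e+00] F [1.5 0.5 0.1] g 0.0002 q [-0.03  0.13  1.7  -0.    1.31 -0.19]
ch [-0.0005133  -0.02457972  0.18659671] [ 0.0009  0.0024 -0.003 ]
((np.float64(0.36), 2813), 4199)
```

Call:
servo_tool(
  rows=[
    [0.001,-0.005,-0.004,0,0,0,-1],
    [0.0016,-0.01,-0.008,0,0,0,-1],
    [0.0023,-0.015,-0.012,0,0,0,-1],
    [0.003,-0.02,-0.016,0,0,0,-1],
    [0.0037,-0.025,-0.019,0,0,0,-1],
    [0.0045,-0.03,-0.022,0,0,0,-1],
    [0.005,-0.032,-0.025,0,0,0,-1],
    [0.005,-0.034,-0.028,0,0,0,-1],
  ],
)

```text
time_s: 20.28
ee_pos: [0.4834, -0.0142, 0.1575]
eef_rot: [3.141, 0.001, 1.727]
force: [-0.2, 1.1, 0.2]
grip_width: 0.0006
```

Run:
```python
from h import *
o=st(); print('ch',toch(np.array(o['ee_pos'])),fix(o,1.725)); s=cams.camera('scene'); print(hoodfit(s)); save(s,'s14')
cv2.imwrite('pics/s14z.png',cv2.resize(s['image'][80:280,240:480,::-1],None,fx=3,fy=3,interpolation=cv2.INTER_CUBIC))
```

```text
t 20.28 pos [ 0.4834 -0.0142  0.1575] rot [3.141e+00 1.000e-03 1.727e+00] F [-0.2  1.1  0.2] g 0.0006 q [-0.1   0.17  1.73 -0.    1.24 -0.26]
ch [-0.00104598 -0.05993373  0.1574767 ] [ 0.0012  0.0012 -0.0023]
((np.float64(0.14), 2574), 4700)
```

View pics/s14z.png

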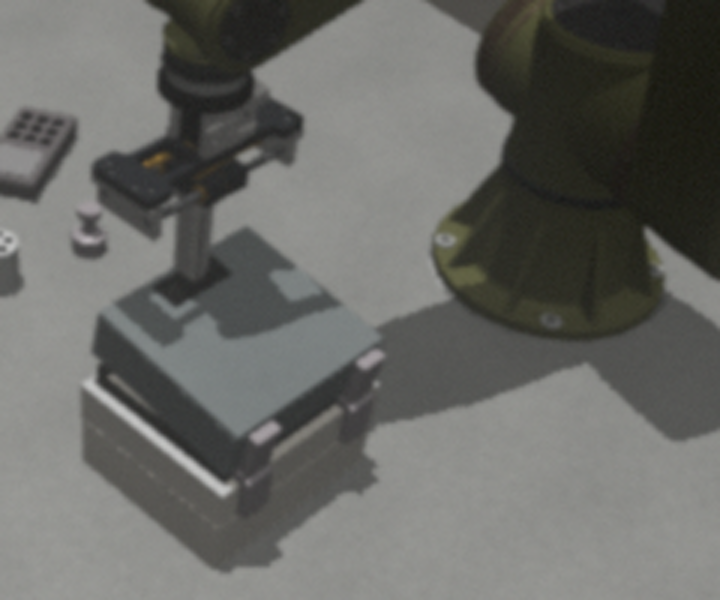

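Call:
servo_tool(
  rows=[
    [0,-0.001,-0.001,0,0,0,-1],
    [0,-0.002,-0.002,0,0,0,-1],
    [0.0005,-0.003,-0.003,0,0,0,-1],
    [0.0005,-0.004,-0.004,0,0,0,-1],
    [0.0005,-0.004,-0.005,0,0,0,-1],
    [0.0005,-0.004,-0.006,0,0,0,-1],
    [0.0005,-0.004,-0.007,0,0,0,-1],
    [0.0005,-0.004,-0.007,0,0,0,-1],
  ],
)

```text
time_s: 21.0
ee_pos: [0.4835, -0.0182, 0.1497]
eef_rot: [3.142, 0.001, 1.727]
force: [-0.4, -0.2, -1.2]
grip_width: 0.0003
```

Call:
servo_tool(
  rows=[
    [0,0,-0.0005,0,0,0,-1],
    [0,0,-0.001,0,0,0,-1],
    [0,0,-0.0015,0,0,0,-1],
    [0,0,-0.002,0,0,0,-1],
    [0,0,-0.0025,0,0,0,-1],
    [0,0,-0.003,0,0,0,-1],
    [0,0,-0.0035,0,0,0,-1],
    [0,0,-0.004,0,0,0,-1],
  ],
)

```text
time_s: 21.67
ee_pos: [0.4836, -0.0183, 0.1459]
eef_rot: [3.141, 0.002, 1.727]
force: [-0.7, -1.7, 3.3]
grip_width: 0.0003
```

Call:
servo_tool(
  rows=[
    [0,0,-0.0005,0,0,0,-1],
    [0,0,-0.001,0,0,0,-1],
    [0,0,-0.0015,0,0,0,-1],
    [0,0,-0.002,0,0,0,-1],
    [0,0,-0.0025,0,0,0,-1],
    [0,0,-0.003,0,0,0,-1],
    [0,0,-0.003,0,0,0,-1],
    [0,0,-0.003,0,0,0,-1],
  ],
)

```text
time_s: 22.33
ee_pos: [0.4837, -0.0183, 0.1428]
eef_rot: [3.141, 0.002, 1.727]
force: [0.9, -1.8, 2.7]
grip_width: 0.0004
```

Call:
servo_tool(
  rows=[
    [0,0,-0.0005,0,0,0,-1],
    [0,0,-0.001,0,0,0,-1],
    [0,0,-0.0015,0,0,0,-1],
    [0,0,-0.002,0,0,0,-1],
    [0,0,-0.0025,0,0,0,-1],
    [0,0,-0.003,0,0,0,-1],
    [0,0,-0.003,0,0,0,-1],
    [0,0,-0.003,0,0,0,-1],
  ],
)

```text
time_s: 23.0
ee_pos: [0.4837, -0.0183, 0.1398]
eef_rot: [3.141, 0.001, 1.727]
force: [1.0, -1.5, 3.9]
grip_width: 0.0005
```

Run:
```python
from h import *
o=st(); print('ch',toch(np.array(o['ee_pos'])),fix(o,1.725)); s=cams.camera('scene'); print(hoodfit(s)); save(s,'s15')
cv2.imwrite('pics/s15z.png',cv2.resize(s['image'][80:280,240:480,::-1],None,fx=3,fy=3,interpolation=cv2.INTER_CUBIC))
```

```text
t 23.0 pos [ 0.4837 -0.0183  0.1398] rot [3.141e+00 1.000e-03 1.727e+00] F [ 1.  -1.5  3.9] g 0.0005 q [-0.11  0.19  1.75 -0.    1.2  -0.27]
ch [-0.00137022 -0.06400581  0.13977812] [ 0.0013  0.0007 -0.0024]
((np.float64(0.02), 2556), 5111)
```

Call:
servo_tool(
  rows=[
    [0,0,-0.0004,0,0,0,-1],
    [0,0,-0.0008,0,0,0,-1],
    [0,0,-0.0012,0,0,0,-1],
    [0,0,-0.0016,0,0,0,-1],
    [0,0,-0.002,0,0,0,-1],
    [0,0,-0.002,0,0,0,-1],
    [0,0,-0.002,0,0,0,-1],
    [0,0,-0.002,0,0,0,-1],
  ],
)

```text
time_s: 23.72
ee_pos: [0.4836, -0.0182, 0.1377]
eef_rot: [3.141, 0.001, 1.727]
force: [0.5, -2.4, 4.0]
grip_width: 0.0006
```

Call:
servo_tool(
  rows=[
    [0,0,-0.0004,0,0,0,-1],
    [0,0,-0.0008,0,0,0,-1],
    [0,0,-0.0012,0,0,0,-1],
    [0,0,-0.0016,0,0,0,-1],
    [0,0,-0.002,0,0,0,-1],
    [0,0,-0.002,0,0,0,-1],
    [0,0,-0.002,0,0,0,-1],
    [0,0,-0.002,0,0,0,-1],
  ],
)

```text
time_s: 24.38
ee_pos: [0.4836, -0.0182, 0.1357]
eef_rot: [3.141, 0.001, 1.727]
force: [1.5, -3.9, 5.2]
grip_width: 0.0003
```

Call:
servo_tool(
  rows=[
    [0,0,-0.0004,0,0,0,-1],
    [0,0,-0.0008,0,0,0,-1],
    [0,0,-0.0012,0,0,0,-1],
    [0,0,-0.0016,0,0,0,-1],
    [0,0,-0.002,0,0,0,-1],
    [0,0,-0.002,0,0,0,-1],
    [0,0,-0.002,0,0,0,-1],
    [0,0,-0.002,0,0,0,-1],
  ],
)

```text
time_s: 25.05
ee_pos: [0.4838, -0.0186, 0.134]
eef_rot: [3.141, 0.002, 1.727]
force: [0.1, -5.4, 7.5]
grip_width: 0.0006
```

Run:
```python
from h import *
o=st(); s=cams.camera('scene'); save(s,'s15')
cv2.imwrite('pics/s15z.png',cv2.resize(s['image'][120:270,250:400,::-1],None,fx=4,fy=4,interpolation=cv2.INTER_CUBIC))
```

```text
t 25.05 pos [ 0.4838 -0.0186  0.134 ] rot [3.141e+00 2.000e-03 1.727e+00] F [ 0.1 -5.4  7.5] g 0.0006 q [-0.11  0.19  1.76 -0.    1.19 -0.27]
```

View pics/s15z.png

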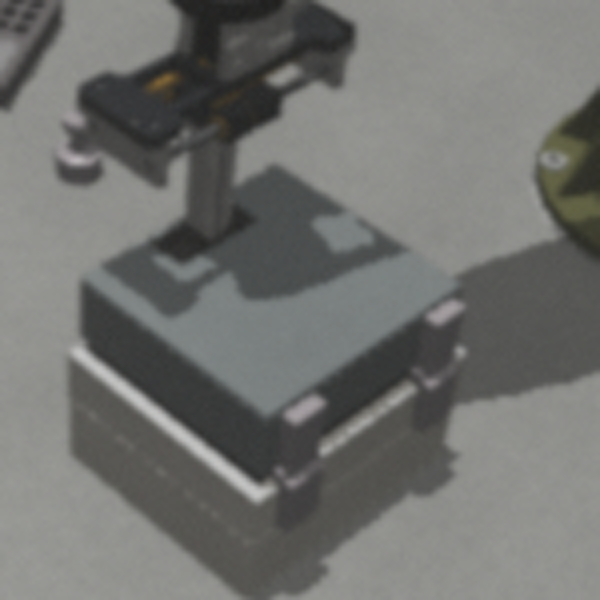

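Call:
servo_tool(
  rows=[
    [0,-0.0006,-0.0003,0,0,0,-1],
    [0,-0.0012,-0.0006,0,0,0,-1],
    [0.0002,-0.0018,-0.0009,0,0,0,-1],
    [0.0002,-0.002,-0.0012,0,0,0,-1],
    [0.0002,-0.002,-0.0015,0,0,0,-1],
    [0.0002,-0.002,-0.0015,0,0,0,-1],
    [0.0002,-0.002,-0.0015,0,0,0,-1],
    [0.0002,-0.002,-0.0015,0,0,0,-1],
  ],
)

```text
time_s: 25.77
ee_pos: [0.4839, -0.0197, 0.1326]
eef_rot: [3.141, 0.0, 1.728]
force: [-0.2, 3.5, 6.2]
grip_width: 0.0001
```

Call:
servo_tool(
  rows=[
    [0,0,-0.0003,0,0,0,-1],
    [0,0,-0.0006,0,0,0,-1],
    [0,0,-0.0009,0,0,0,-1],
    [0,0,-0.0012,0,0,0,-1],
    [0,0,-0.0015,0,0,0,-1],
    [0,0,-0.0015,0,0,0,-1],
    [0,0,-0.0015,0,0,0,-1],
    [0,0,-0.0015,0,0,0,-1],
  ],
)

```text
time_s: 26.43
ee_pos: [0.484, -0.0199, 0.1316]
eef_rot: [3.14, 0.001, 1.727]
force: [-2.1, -4.8, 10.2]
grip_width: 0.0006
```

Call:
servo_tool(
  rows=[
    [0,-0.0004,-0.0003,0,0,0,-1],
    [0,-0.0008,-0.0006,0,0,0,-1],
    [0,-0.001,-0.0008,0,0,0,-1],
    [0,-0.001,-0.001,0,0,0,-1],
    [0,-0.001,-0.001,0,0,0,-1],
    [0,-0.001,-0.001,0,0,0,-1],
    [0,-0.001,-0.001,0,0,0,-1],
    [0,-0.001,-0.001,0,0,0,-1],
  ],
)

```text
time_s: 27.1
ee_pos: [0.484, -0.0202, 0.1309]
eef_rot: [3.14, -0.0, 1.728]
force: [-0.7, 1.7, 8.8]
grip_width: 0.0006
```

Run:
```python
from h import *
o=st(); p=cams.camera('wrist'); save(p,'w16')
```

```text
t 27.1 pos [ 0.484  -0.0202  0.1309] rot [ 3.14  -0.     1.728] F [-0.7  1.7  8.8] g 0.0006 q [-0.12  0.2   1.76  0.    1.18 -0.27]
```

View pics/w16.png

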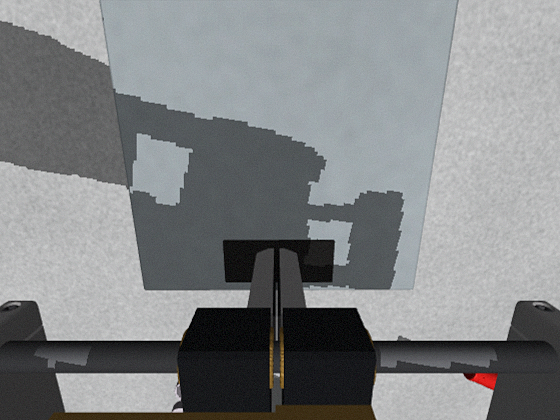

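Call:
servo_tool(
  rows=[
    [0,-0.0001,-0.0003,0,0,0,-1],
    [0,-0.0002,-0.0006,0,0,0,-1],
    [0,-0.0003,-0.0009,0,0,0,-1],
    [0,-0.0004,-0.0012,0,0,0,-1],
    [0,-0.0004,-0.0012,0,0,0,-1],
    [0,-0.0004,-0.0012,0,0,0,-1],
    [0,-0.0004,-0.0012,0,0,0,-1],
    [0,-0.0004,-0.0012,0,0,0,-1],
  ],
)

```text
time_s: 27.82
ee_pos: [0.4841, -0.0204, 0.1302]
eef_rot: [3.139, -0.001, 1.728]
force: [-1.6, -1.9, 10.1]
grip_width: 0.0004
```

Call:
servo_tool(
  rows=[
    [0,-0.0001,-0.0004,0,0,0,-1],
    [0,-0.0002,-0.0008,0,0,0,-1],
    [0,-0.0003,-0.0011,0,0,0,-1],
    [0,-0.0004,-0.0014,0,0,0,-1],
    [0,-0.0004,-0.0014,0,0,0,-1],
    [0,-0.0004,-0.0014,0,0,0,-1],
    [0,-0.0004,-0.0014,0,0,0,-1],
    [0,-0.0004,-0.0014,0,0,0,-1],
  ],
)

```text
time_s: 28.48
ee_pos: [0.4842, -0.0206, 0.1294]
eef_rot: [3.139, -0.001, 1.728]
force: [-3.5, -1.5, 13.5]
grip_width: 0.0005
```

Call:
servo_tool(
  rows=[
    [0,0,-0.0004,0,0,0,-1],
    [0,0,-0.0008,0,0,0,-1],
    [0,0,-0.0012,0,0,0,-1],
    [0,0,-0.0014,0,0,0,-1],
    [0,0,-0.0014,0,0,0,-1],
    [0,0,-0.0014,0,0,0,-1],
    [0,0,-0.0014,0,0,0,-1],
    [0,0,-0.0014,0,0,0,-1],
  ],
)

```text
time_s: 29.15
ee_pos: [0.4843, -0.0206, 0.1293]
eef_rot: [3.138, -0.001, 1.728]
force: [-6.3, -2.5, 18.9]
grip_width: 0.0004
```

Call:
servo_tool(
  rows=[
    [0,0,0.001,0,0,0,-1],
    [0,0,0.002,0,0,0,-1],
    [0,0,0.004,0,0,0,-1],
    [0,0,0.008,0,0,0,-1],
    [0,0,0.02,0,0,0,-1],
    [0,0,0.04,0,0,0,-1],
    [0,0,0.07,0,0,0,-1],
    [0,0,0.1,0,0,0,-1],
  ],
)

```text
time_s: 29.82
ee_pos: [0.4835, -0.0204, 0.2298]
eef_rot: [3.141, -0.002, 1.728]
force: [0.9, -0.5, 0.6]
grip_width: 0.0006
```

Call:
servo_tool(
  rows=[
    [0,0,0.02,0,0,0,-1],
    [0,-0.02,0.03,0,0,0,-1],
    [0.01,-0.06,0.03,0,0,0,-1],
    [0.01,-0.1,0.03,0,0,0,-1],
    [0.01,-0.13,0.03,0,0,0,-1],
    [0.01,-0.15,0.03,0,0,0,-1],
    [0.01,-0.15,0.03,0,0,0,-1],
    [0.01,-0.15,0.03,0,0,0,-1],
  ],
)

```text
time_s: 30.48
ee_pos: [0.4932, -0.1707, 0.2593]
eef_rot: [3.141, -0.003, 1.726]
force: [-0.6, 0.4, 0.1]
grip_width: 0.0005
```

Run:
```python
from h import *
o=st(); p=cams.camera('wrist'); save(p,'w17'); C=toch(cloud(p,o))
def prof(C,nm):
    x,y,z=C[...,0],C[...,1],C[...,2]
    m=(abs(x)<.085)&(abs(x)>.038)&(y>-.083)&(y<.075)&(z>.14)&(z<.2)
    A=np.c_[y[m]-.085,np.ones(m.sum())]; k,*_=np.linalg.lstsq(A,z[m],rcond=None); print(nm,m.sum(),'theta',-np.arctan(k[0]),'z at hinge',k[1], 'edge z',k[1]-.172*k[0])
prof(C,'wrist')
s=cams.camera('scene'); save(s,'s17'); prof(toch(cloud(s)),'scene'); print(hoodfit(s))
t=cams.camera('top'); save(t,'t17'); prof(toch(cloud(t)),'top')
cv2.imwrite('pics/s17z.png',cv2.resize(s['image'][130:270,250:400,::-1],None,fx=4,fy=4,interpolation=cv2.INTER_CUBIC))
```

```text
t 30.48 pos [ 0.4932 -0.1707  0.2593] rot [ 3.141e+00 -3.000e-03  1.726e+00] F [-0.6  0.4  0.1] g 0.0005 q [-0.4   0.19  1.47  0.    1.49 -0.56]
wrist 7048 theta -0.01641321359882881 z at hinge 0.16384475669580406 edge z 0.16102143042359418
scene 1498 theta -0.017825762556057917 z at hinge 0.16131910065802865 edge z 0.15825274470532147
((np.float64(-0.04), 2426), 3493)
top 1437 theta -0.019934995479857043 z at hinge 0.1626788897262916 edge z 0.15924961622266684
```

View pics/w17.png

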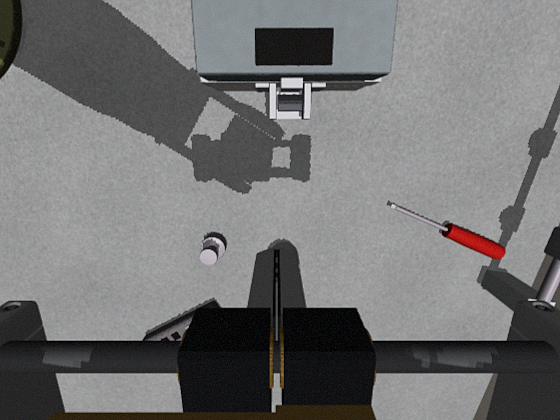

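View pics/s17z.png

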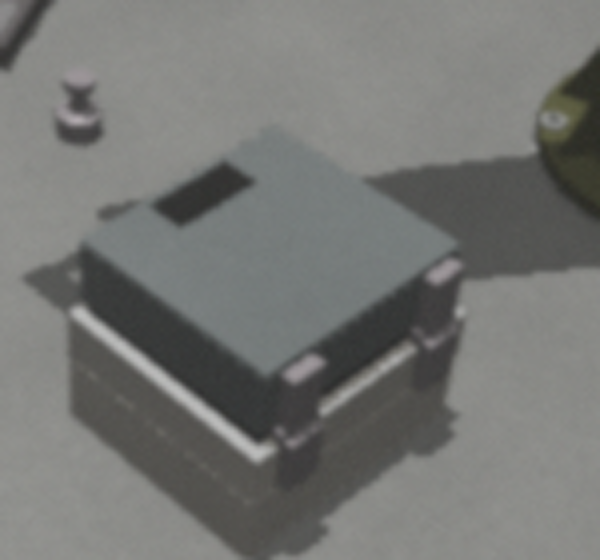

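Run:
```python
import cv2
im=cv2.imread('pics/w17.png')[50:140,230:350]; cv2.imwrite('pics/w17z.png',cv2.resize(im,None,fx=6,fy=6,interpolation=cv2.INTER_CUBIC))
```

```text
(no output)
```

View pics/w17z.png

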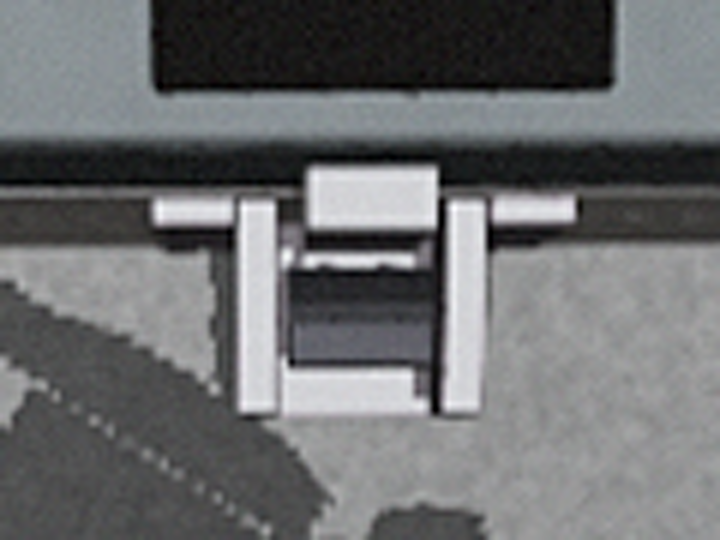

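Call:
servo_tool(
  rows=[
    [0,0.03,0,0,0,0,-1],
    [-0.004,0.07,0,0,0,0,-1],
    [-0.008,0.11,0,0,0,0,-1],
    [-0.009,0.14,-0.02,0,0,0,-1],
    [-0.009,0.15,-0.05,0,0,0,-1],
    [-0.009,0.15,-0.08,0,0,0,-1],
    [-0.009,0.15,-0.11,0,0,0,-1],
    [-0.009,0.15,-0.12,0,0,0,-1],
  ],
)

```text
time_s: 31.3
ee_pos: [0.4827, -0.0178, 0.1364]
eef_rot: [-3.138, -0.003, 1.731]
force: [-0.1, 0.6, -0.8]
grip_width: 0.0003
```

Call:
servo_tool(
  rows=[
    [0,0,0,0,0,0,-1],
    [0,0,-0.001,0,0,0,-1],
    [0,0,-0.0015,0,0,0,-1],
    [0,0,-0.002,0,0,0,-1],
    [0,0,-0.0025,0,0,0,-1],
    [0,0,-0.003,0,0,0,-1],
    [0,0,-0.003,0,0,0,-1],
    [0,0,-0.003,0,0,0,-1],
  ],
)

```text
time_s: 31.97
ee_pos: [0.4828, -0.0179, 0.1336]
eef_rot: [-3.138, -0.003, 1.731]
force: [0.4, 1.0, 0.8]
grip_width: 0.0005
```

Call:
servo_tool(
  rows=[
    [0,0,-0.0005,0,0,0,-1],
    [0,0,-0.001,0,0,0,-1],
    [0,0,-0.0015,0,0,0,-1],
    [0,0,-0.0015,0,0,0,-1],
    [0,0,-0.0015,0,0,0,-1],
    [0,0,-0.0015,0,0,0,-1],
    [0,0,-0.0015,0,0,0,-1],
    [0,0,-0.0015,0,0,0,-1],
  ],
)

```text
time_s: 32.63
ee_pos: [0.4828, -0.0179, 0.1321]
eef_rot: [-3.138, -0.003, 1.731]
force: [-0.3, -0.1, -0.3]
grip_width: 0.0008
```

Call:
servo_tool(
  rows=[
    [0,0,0.01,0,0,0,-1],
    [0,0,0.04,0,0,0,-1],
    [0,0,0.08,0,0,0,-1],
    [0,0,0.12,0,0,0,-1],
    [0,-0.01,0.15,0,0,0,-1],
    [0,-0.04,0.15,0,0,0,-1],
    [0,-0.08,0.15,0,0,0,-1],
    [0,-0.1,0.15,0,0,0,-1],
  ],
)

```text
time_s: 33.3
ee_pos: [0.4825, -0.1205, 0.2834]
eef_rot: [-3.14, -0.002, 1.73]
force: [0.3, 0.3, 0.1]
grip_width: 0.0003
```

Call:
servo_tool(
  rows=[
    [0,0,0,0,0,0,-1],
    [0,0,0,0,0,0,-1],
    [0,0,0,0,0,0,-1],
    [0,0,0,0,0,0,-1],
    [0,0,0,0,0,0,-1],
    [0,0,0,0,0,0,-1],
    [0,0,0,0,0,0,-1],
    [0,0,0,0,0,0,-1],
  ],
)

```text
time_s: 33.97
ee_pos: [0.4826, -0.1202, 0.2834]
eef_rot: [-3.14, -0.002, 1.731]
force: [-0.6, 0.8, 0.2]
grip_width: 0.0004
```

Run:
```python
from h import *
o=st(); p=cams.camera('wrist'); save(p,'w18'); C=toch(cloud(p,o)); x,y,z=C[...,0],C[...,1],C[...,2]
m=(abs(x)<.085)&(abs(x)>.038)&(y>-.083)&(y<.075)&(z>.14)&(z<.2)
k=np.polyfit(y[m]-.085,z[m],1); print('theta',-k[0],'edge z',np.polyval(k,-.172))
s=cams.camera('scene'); save(s,'s18')
hand_in()
```

```text
t 33.97 pos [ 0.4826 -0.1202  0.2834] rot [-3.140e+00 -2.000e-03  1.731e+00] F [-0.6  0.8  0.2] g 0.0004 q [-0.32  0.12  1.49  0.    1.53 -0.48]
theta -0.016467402165680912 edge z 0.1610768699549539
the job is handed in; nothing more can be done
```

View pics/s18.png

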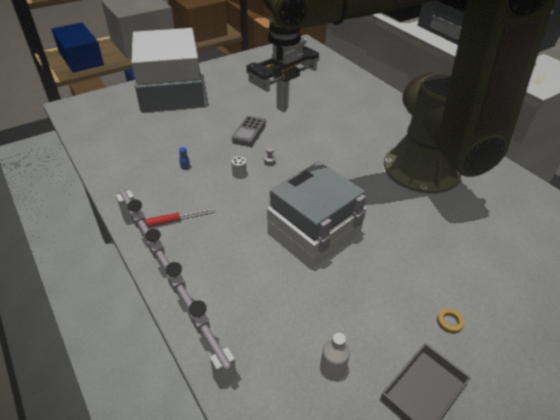

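The logger is in the well, the hood is shut and held by its catch, and I handed the job in at about 34 s. The last scene picture shows the hood closed at about (315, 200), the arm clear of it, and the bystanders and the blue look-alike where they were.

- **Logger seated:** its top measured z ≈ 145 mm, so 45 mm stands above the deck as it should. The floor contact showed as a push of about 5 N before I let go.
- **Hood pressed:** I swung it over with closed fingers and pressed the pad in small steps until it went solid. The highest force read was 18.9 N vertical, about 20 N in all. Forces were only read at the end of each call, so a brief higher value could have gone unseen.
- **Catch holding:** after release, the fingers went back down to 2.8 mm above the solid position and still touched nothing. By the figures given, an uncaught hood would have sprung back at least 3.9 mm there. The hood angle measured −0.016 rad at the first wrist check and again just before hand-in. The pawl itself I could not read clearly in the picture.

**Disagreement with the description:** the finger ends are about 31 mm short of the stated TCP. My first grasp therefore closed on top of the logger and pressed it with about 9 N. It stayed upright, and I corrected the height and gripped it properly.

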